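# Set the flatted mill rollers in the keying jig

### The arm

A 6-joint arm with a two-finger parallel gripper is mounted at the origin on a cart in front of the work surface, level with it; the furniture and walls round the work are solid. World frame = base frame: x ahead of the robot, y to its left, z up, the work surface at z = 0. Lengths are in mm, angles in degrees, forces in N, time in s.
With the tool pointing down it reaches from about 300 to 850 mm from the base axis. Payload 4.2 kg.
Tool frame: the origin (TCP) lies on the centre line of the jaws, within the pads' length; the fingertips stand 11 mm ahead of it and the grasp point (between the pads) lies 8 mm behind it; z points along the fingers, y is the line along which they close (so a half turn about z gives the same grasp; the last joint's range is limited). The gripper opens to 91 mm and grips with 3 to 60 N. Pads are 32 mm wide; open, the fingers measure 118 mm over their backs; the gripper's body (76 mm by 178 mm) begins 60 mm behind the grasp point.
Start: joints at [-75.516, 18.312, 89.639, -0, 72.044, -1.146], TCP at [154.925, -553.754, 193.776] pointing down, gripper open.
Joint ranges: [-177.97, 177.97], [-48.28, 115.42], [12.27, 149.76], [-77.06, 257.06], [2.81, 150.46], [-146.56, 146.56]. Speed limits (degrees/s): [147.25, 147.25, 180, 180, 180, 180].

### API

Orientations are given as [roll, pitch, yaw] about the fixed x, y, z axes, in that order (R = Rz(yaw) Ry(pitch) Rx(roll)).
In Python, from workcell import env, grab_frame, camera_model, models gives the robot as it stands.
- The arm moves only by the shell command python3 -m crank 'ROWS' [FORCE]. ROWS is text: rows parted by semicolons, each of 7 numbers parted by spaces: the closure, from -1 (fully open) to 1 (shut), so that 0 is half open, then the shift along the tool's x, y, z in mm, then the turn, a rotation vector about the tool's x, y, z in degrees. A call has 1 to 10 rows; each row shifts and turns the commanded pose from where the row before left it, along the tool's axes as they then stand; what a row does not reach is not made up. A row lasts 1/8 s, in which the tool goes at most 62.5 mm and 10.7 degrees, less where a joint would pass 70% of its speed; a pose out of reach is approached as far as the arm can. A call is refused whole if a number of a shift passes 62.5 or a number of a turn 10.7, either way. A call with a gripper value outside its range is refused whole. The fingers move at their own pace and stop on an object; FORCE is the grip in N (left out, the last holds). Time passes only in rows, so rows that do not move let the fingers close. It gives the time, the measured TCP pose, the force, the opening and the grip force at its end, in the units of the state.
- env.state(): the state, without advancing time (a new reading comes with each control period).
- grab_frame(name): name is "scene" or "side" or "wrist"; returns the picture (384x512x3 uint8, blue, green, red); there is no depth.
- camera_model(name): a dict with "K" (3x3 intrinsics, pixels), "k1" (the pictures are not rectified: a ray, as slopes to the right and down, at radius r is drawn at 1 + k1 r^2 times it, then the intrinsics apply), "R" (3x3) and "t" (3): a world point X has camera coordinates R X + t; the wrist camera has in their place "mount" (4x4, takes a point from camera to tool coordinates, whose origin is the TCP and whose axes are the flange's). Camera axes: x right, y down, z forward; pixel columns grow to the right and rows downward; lengths in mm; the calibration is good to about 2 mm. A picture is of the moment at which its call begins: read the wrist's pose just before it. camera_model takes no time and is no camera call.
- env.job_done(): hands the job in; it is judged then, once.
Trained networks look in the newest picture that a camera, given by its name, has taken for a name from the list of things; names that differ only in an ending like _2 or _b are one class to them, and where a whole thing is asked for, a point or a joint stands for the part that bears it (a point fixed in the world has none). Each returns a list of dicts, best first, with "p" (0 to 1); they miss things now and then, are a little off and sometimes report something else, mostly with a low value. They report only what shows in the picture. A call takes as long as a camera call. They do not tell look-alikes from the thing itself.
- models.search_frame(name, camera): "point" ([x, y, z] in mm, in world coordinates, good to about 4 mm: the middle of the surface that is visible of it).
The state is a dict: "time_s": time; "qpos": joint angles; "qvel": joint speeds; "effort": joint torques, N m; "ee_pos": TCP position; "ee_rot": TCP orientation; "force": force on the tool from outside, world axes, zero at the start; "torque": the same for the moment, N m; "gripper_width": finger opening in mm; "gripper_force": force on a finger pad.
Only numpy, scipy, OpenCV 4.12 (cv2) and the standard library are available. Lean on these libraries where they do the work, as an engineer would, in place of code of your own. Each camera call takes 0.05 s, during which the arm holds its last target. There are 200 camera calls.

### The job

Key the mill rollers in the blue jig: pull its red knob straight out to the stop, put every steel roller from the wooden rack into a V-rest of its own, and roll each one in its rest until you feel its orange flat drop onto the white wall, the one farther from the knob. With all flats down on the white walls, push the knob fully home so that the keeper tongues lie over the rollers, and leave the other things on the desk where they are.

Things in the scene. Friction and masses are not known exactly. Their poses are not given: they have to be found in the camera images.
- jig: Fixed blue keying jig. Origin: on the desk under the middle of the row of rests, on their groove line. x points away from its red knob (roughly away from the robot), y left, z up. Base plate x -105..+45, y -160..+160, 12 mm high. V-rests at y = +108, +36, -36, -108 mm, each 24 mm long in y. Guide cheeks at y = +-150 mm, x -103..-37 mm, 71 mm high. All mm in this entry and the next are in the jig's frame.
- rest_1 (a point): Bottom (apex) of the leftmost V, mid-length: jig x = 0, y = +108, z = 22 mm. In each V two slick walls (friction about 0.12) rise at 45 degrees to x = +-30, z = 51 mm: the far one (+x) white, the near one (-x) black.
- rest_2 (a point): The same point of the second rest from the left (y = +36). A roller lying round in a rest has its axis at x = 0, z = 53 mm (top 75); with its flat down on the white wall it has sunk to x = +5.7, z = 47.5 mm (top 69.5) and stays there, flat centre at x = 15.6, z = 37.6 mm.
- rest_3 (a point): The same point of the third rest (y = -36 mm). A fingertip pressed lightly on top of a roller in a rest and dragged along jig x turns it in place: dragged to +x its upper side turns to +x, 1 rad for 22 mm; if the flat faces up, press down on its +x side instead. When the flat meets a wall the roller drops from under the fingertip; a flat on the black wall comes out by a drag to +x.
- rest_4 (a point): The same point of the rightmost rest (y = -108 mm). Every rest has four upright end lugs, their inner faces 22 mm either side of its middle along y (3 mm clear of a roller), at x = +-16..+-28 mm, up to z = 51 mm; between them, at |x| < 16 mm, there is free way for fingers at the ends of the roller.
- keeper (a joint): Keeper slide in m: 0 = knob home, 0.032 = pulled out to the stop toward jig -x. Stays where it is left; takes about 4 N. Cross bar with four tongues, 18 mm wide, one over each rest, underside at z = 71 mm, bar top 81 mm. Home, they reach to x = +4 mm and bar the rests; out, they end at x = -28 mm. They pass over a roller sunk on its flat but strike one that lies round.
- knob (a point): Centre of the red knob, which moves with the keeper: a disc of 30 mm diameter, 20 mm long along the jig's x, axis 76 mm above the desk, at jig x = -94 mm when home. It can be pinched across y from above.
- rack: Fixed wooden rack on the desk, left of the jig, 236 x 52 x 36 mm, long side along its x; origin: centre of its underside. Four cradles at x = -81, -27, +27, +81 mm hold one roller each, axis along the rack's y, 35 mm above the desk. End plates, 36 mm high, stand 22 to 25 mm either side of the rack's centre line (3 mm clear of the rollers), with 34 mm wide gaps at every cradle for the fingers.
- roller_a: Loose dark steel mill roller, may be absent: 44 mm diameter, 38 mm long, 0.22 kg, with one flat 33 mm wide along its whole length, painted orange. Origin: on the axis, mid-length. y runs along the axis (both end faces are plane and square, good to grip across); the flat is 14 mm from the axis and its outward normal is -z. Starts in the rack with the flat somewhere on the upper side.
- roller_a_flat (a point): Centre of the flat of roller_a (14 mm from the axis).
- roller_b: Loose dark steel mill roller, may be absent: 44 mm diameter, 38 mm long, 0.22 kg, with one flat 33 mm wide along its whole length, painted orange. Origin: on the axis, mid-length. y runs along the axis (both end faces are plane and square, good to grip across); the flat is 14 mm from the axis and its outward normal is -z. Starts in the rack with the flat somewhere on the upper side.
- roller_b_flat (a point): Centre of the flat of roller_b (14 mm from the axis).
- roller_c: Loose dark steel mill roller, may be absent: 44 mm diameter, 38 mm long, 0.22 kg, with one flat 33 mm wide along its whole length, painted orange. Origin: on the axis, mid-length. y runs along the axis (both end faces are plane and square, good to grip across); the flat is 14 mm from the axis and its outward normal is -z. Starts in the rack with the flat somewhere on the upper side.
- roller_c_flat (a point): Centre of the flat of roller_c (14 mm from the axis).
- roller_d: Loose dark steel mill roller, may be absent: 44 mm diameter, 38 mm long, 0.22 kg, with one flat 33 mm wide along its whole length, painted orange. Origin: on the axis, mid-length. y runs along the axis (both end faces are plane and square, good to grip across); the flat is 14 mm from the axis and its outward normal is -z. Starts in the rack with the flat somewhere on the upper side.
- roller_d_flat (a point): Centre of the flat of roller_d (14 mm from the axis).
- timer: White timer, 66 x 66 x 18 mm. Bystander; origin: centre of its underside.
- highlighter: Yellow highlighter lying on the desk, 118 x 16 x 18 mm. Bystander; origin: centre of its underside.
- hex_key: Black hex key lying on the desk, 26 x 74 x 9 mm. Bystander; origin: centre of its underside.
Things that resemble listed ones, but are neither listed nor needed, are in the scene too. What is shaped like the roller_b but yellow is not meant.

How it is judged (in metres and radians):
On the way, in this order (a step that is already met when the one before it is completed fails the run):
1. knob pulled out to the stop (value of joint keeper above 0.029 m), for 0.2 s.
2. every roller in a rest of its own with its flat down on the white wall, the knob still out (value of joint keeper above 0.029 m and x of roller_a_flat in the frame of jig between 0.0116 and 0.0196 m and z of roller_a_flat in the frame of jig between 0.0336 and 0.0416 m and z of roller_a in the frame of jig between 0.0445 and 0.0497 m and (y of roller_a in the frame of jig between -0.114 and -0.102 m or y of roller_a in the frame of jig between -0.042 and -0.03 m or y of roller_a in the frame of jig between 0.03 and 0.042 m or y of roller_a in the frame of jig between 0.102 and 0.114 m) and x of roller_b_flat in the frame of jig between 0.0116 and 0.0196 m and z of roller_b_flat in the frame of jig between 0.0336 and 0.0416 m and z of roller_b in the frame of jig between 0.0445 and 0.0497 m and (y of roller_b in the frame of jig between -0.114 and -0.102 m or y of roller_b in the frame of jig between -0.042 and -0.03 m or y of roller_b in the frame of jig between 0.03 and 0.042 m or y of roller_b in the frame of jig between 0.102 and 0.114 m) and x of roller_c_flat in the frame of jig between 0.0116 and 0.0196 m and z of roller_c_flat in the frame of jig between 0.0336 and 0.0416 m and z of roller_c in the frame of jig between 0.0445 and 0.0497 m and (y of roller_c in the frame of jig between -0.114 and -0.102 m or y of roller_c in the frame of jig between -0.042 and -0.03 m or y of roller_c in the frame of jig between 0.03 and 0.042 m or y of roller_c in the frame of jig between 0.102 and 0.114 m) and x of roller_d_flat in the frame of jig between 0.0116 and 0.0196 m and z of roller_d_flat in the frame of jig between 0.0336 and 0.0416 m and z of roller_d in the frame of jig between 0.0445 and 0.0497 m and (y of roller_d in the frame of jig between -0.114 and -0.102 m or y of roller_d in the frame of jig between -0.042 and -0.03 m or y of roller_d in the frame of jig between 0.03 and 0.042 m or y of roller_d in the frame of jig between 0.102 and 0.114 m) and linear speed of each of roller_a, roller_b, roller_c, roller_d below 0.02 m/s), for 0.3 s.
3. knob pushed fully home over the seated rollers (value of joint keeper below 0.003 m and x of roller_a_flat in the frame of jig between 0.0116 and 0.0196 m and z of roller_a_flat in the frame of jig between 0.0336 and 0.0416 m and z of roller_a in the frame of jig between 0.0445 and 0.0497 m and (y of roller_a in the frame of jig between -0.114 and -0.102 m or y of roller_a in the frame of jig between -0.042 and -0.03 m or y of roller_a in the frame of jig between 0.03 and 0.042 m or y of roller_a in the frame of jig between 0.102 and 0.114 m) and x of roller_b_flat in the frame of jig between 0.0116 and 0.0196 m and z of roller_b_flat in the frame of jig between 0.0336 and 0.0416 m and z of roller_b in the frame of jig between 0.0445 and 0.0497 m and (y of roller_b in the frame of jig between -0.114 and -0.102 m or y of roller_b in the frame of jig between -0.042 and -0.03 m or y of roller_b in the frame of jig between 0.03 and 0.042 m or y of roller_b in the frame of jig between 0.102 and 0.114 m) and x of roller_c_flat in the frame of jig between 0.0116 and 0.0196 m and z of roller_c_flat in the frame of jig between 0.0336 and 0.0416 m and z of roller_c in the frame of jig between 0.0445 and 0.0497 m and (y of roller_c in the frame of jig between -0.114 and -0.102 m or y of roller_c in the frame of jig between -0.042 and -0.03 m or y of roller_c in the frame of jig between 0.03 and 0.042 m or y of roller_c in the frame of jig between 0.102 and 0.114 m) and x of roller_d_flat in the frame of jig between 0.0116 and 0.0196 m and z of roller_d_flat in the frame of jig between 0.0336 and 0.0416 m and z of roller_d in the frame of jig between 0.0445 and 0.0497 m and (y of roller_d in the frame of jig between -0.114 and -0.102 m or y of roller_d in the frame of jig between -0.042 and -0.03 m or y of roller_d in the frame of jig between 0.03 and 0.042 m or y of roller_d in the frame of jig between 0.102 and 0.114 m)), for 0.2 s.
At the end, for the whole second after the job is handed in: The knob is home (within 3 mm) and every roller that is present lies at rest in a V-rest of its own, within 6 mm of the rest's middle along the groove, with its flat down on the white wall (flat centre within 4 mm of its seated place, axis sunk to 44.5 to 49.7 mm) (all of step 3 and linear speed of each of roller_a, roller_b, roller_c, roller_d below 0.02 m/s); the robot touches nothing.
It fails at once if a bystander is pushed more than 3 cm (distance of any of timer, highlighter, hex_key from where it was at the start of the episode above 0.03 m).
Of roller_a, roller_b, roller_c, roller_d only 3 to 4 are there at a start; the rules pass over those that are not, and their reading is None.
At some moment in a run one of roller_a, roller_b, roller_c, roller_d may be knocked a few centimetres aside while the robot is not near it.
Once in a run the grip may slacken for a moment while it holds something.
It also fails if it takes over 210 s, if anything falls off the work surface, if the arm or the gripper's body presses on something with over 40 N, if the wrist force passes 120 N, or if a joint passes its speed limit or range.

## Working session

There is one attempt and no reset: what is moved stays moved. The work goes in short steps, Python scripts to look and compute and a shell command to move; the robot and the scene stay as the last step left them, time stands still between calls to the robot, and variables do not carry over. Pictures are saved under pics/ and viewed, at most 14 in all, crops included, and the job is handed in when it is done.

```bash
ls; mkdir -p pics
python3 - <<'E'
from workcell import env, grab_frame, camera_model, models
import cv2,numpy as np
print(env.state())
for c in ("scene","side","wrist"):
    m=camera_model(c); print(c,{k:np.round(np.array(v),3).tolist() for k,v in m.items()})
a=grab_frame("scene");cv2.imwrite("pics/a_scene.png",a)
for n in ["jig","knob","rack","roller_a","roller_a_flat","timer","highlighter","hex_key"]:
    print(n,[(np.round(d["point"]).tolist(),round(d["p"],2)) for d in models.search_frame(n,"scene")][:6])
a=grab_frame("side");cv2.imwrite("pics/a_side.png",a)
for n in ["jig","knob","rack","roller_a","roller_a_flat"]:
    print(n,[(np.round(d["point"]).tolist(),round(d["p"],2)) for d in models.search_frame(n,"side")][:6])
E
```

```text
pics
{'time_s': 0.0, 'qpos': array([-7.55171066e+01,  1.83496912e+01,  8.97059137e+01, -1.29666059e-03,
        7.20421342e+01, -1.14686638e+00]), 'qvel': array([ 0.00095791,  0.02908342, -0.05566033,  0.07552041,  0.00383708,
       -0.04372121]), 'effort': array([-2.03533804e-03, -4.12465346e+01, -2.31982273e+01,  7.24877045e-02,
        4.59049700e-02, -1.47142277e-04]), 'ee_pos': array([ 154.76830641, -553.22994247,  192.94317856]), 'ee_rot': array([-1.79902256e+02, -7.23712038e-04,  1.56301600e+01]), 'force': array([-0.17927818,  0.12951739, -0.19421711]), 'torque': array([-0.02575506,  0.03366044, -0.03034662]), 'gripper_force': 0.0, 'gripper_width': 91.287054774738}
scene {'K': [[422.43, 0.0, 258.015], [0.0, 422.43, 194.312], [0.0, 0.0, 1.0]], 'k1': 0.03, 'R': [[0.872, -0.489, -0.009], [-0.264, -0.455, -0.851], [0.412, 0.745, -0.526]], 't': [-470.954, 227.105, 1139.988]}
side {'K': [[497.028, 0.0, 266.762], [0.0, 497.028, 185.724], [0.0, 0.0, 1.0]], 'k1': 0.057, 'R': [[0.967, -0.255, -0.013], [-0.175, -0.623, -0.762], [0.186, 0.74, -0.647]], 't': [-540.49, 190.694, 1154.167]}
wrist {'K': [[294.581, 0.0, 253.917], [0.0, 294.581, 189.104], [0.0, 0.0, 1.0]], 'k1': -0.058, 'mount': [[0.0, -0.969, -0.246, 68.638], [1.0, 0.0, 0.0, 0.156], [-0.0, -0.246, 0.969, -191.06], [0.0, 0.0, 0.0, 1.0]]}
jig [([538.0, -41.0, 18.0], 0.59), ([530.0, -29.0, 75.0], 0.53)]
knob [([531.0, -29.0, 76.0], 0.91)]
rack []
roller_a [([698.0, 18.0, 26.0], 0.7)]
roller_a_flat []
timer []
highlighter [([411.0, -280.0, 11.0], 0.68)]
hex_key [([539.0, -41.0, 18.0], 0.7), ([410.0, -280.0, 13.0], 0.68), ([411.0, -151.0, 6.0], 0.58)]
jig [([531.0, -17.0, 31.0], 0.77)]
knob [([530.0, 307.0, 45.0], 0.25)]
rack [([510.0, 300.0, 9.0], 0.8)]
roller_a [([700.0, 17.0, 25.0], 0.73), ([476.0, 295.0, 44.0], 0.69), ([532.0, 303.0, 39.0], 0.65)]
roller_a_flat []
```

View pics/a_scene.png

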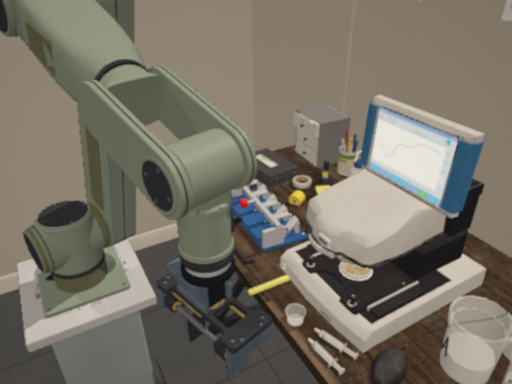

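View pics/a_side.png

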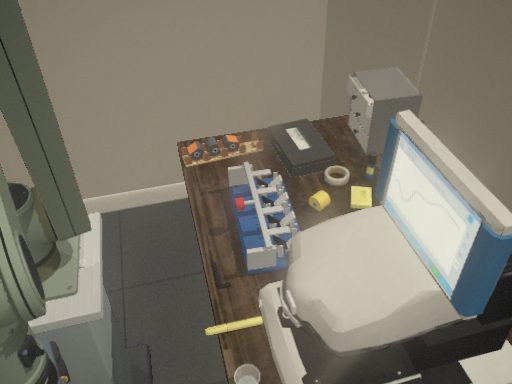

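```bash
cat > h.py <<'E'
from workcell import env, grab_frame, camera_model, models
import cv2, numpy as np
from scipy.spatial.transform import Rotation as Rot
def pose(s=None):
    s=s or env.state(); return np.array(s["ee_pos"]),Rot.from_euler("xyz",s["ee_rot"],degrees=True)
def cam(name,P=None):
    m=camera_model(name); K=np.array(m["K"])
    if name=="wrist":
        p,R=P or pose(); M=np.array(m["mount"]); Rc=R.as_matrix()@M[:3,:3]; c=p+R.as_matrix()@M[:3,3]
        return K,m["k1"],Rc.T,-Rc.T@c
    return K,m["k1"],np.array(m["R"]),np.array(m["t"])
def proj(C,X):
    K,k,R,t=C; x=np.atleast_2d(X)@R.T+t; u=x[:,:2]/x[:,2:]; u=u*(1+k*(u**2).sum(1,keepdims=True))
    return u@K[:2,:2].T+K[:2,2]
def back(C,uv,z):
    K,k,R,t=C; d=(np.atleast_2d(uv)-K[:2,2])/np.diag(K)[:2]; u=d.copy()
    for _ in range(20): u=d/(1+k*(u**2).sum(1,keepdims=True))
    r=np.c_[u,np.ones(len(u))]@R; c=-R.T@t; return c+r*((z-c[2])/r[:,2])[:,None]
def see(name,fn=None):
    P=pose(); im=grab_frame(name)
    if fn: cv2.imwrite("pics/"+fn,im)
    return im,cam(name,P)
def find(n,c): return [(np.round(d["point"]).tolist(),round(d["p"],2)) for d in models.search_frame(n,c)]
def go(x,y,z,yaw=0):
    """tool-frame turn (do first) and then shift after the turn, to a tool-down pose"""
    p,R=pose(); T=Rot.from_euler("xyz",[180,0,yaw],degrees=True)
    print("turn",np.round((R.inv()*T).as_rotvec(degrees=True),1),"shift after",np.round(T.inv().apply(np.array([x,y,z])-p),1))
E
python3 -m crank '-1 0 0 -50 0 0 8;-1 0 0 -50 0 0 7.6;-1 0 -50 -30 0 0 0;-1 0 -50 0 0 0 0;-1 0 -50 0 0 0 0;-1 0 -50 0 0 0 0;-1 25 -50 0 0 0 0;-1 25 -50 0 0 0 0;-1 25 -50 0 0 0 0;-1 25 -50 0 0 0 0'; python3 -c "
from h import *
go(430,130,400)"
```

```text
time_s: 2.0
ee_pos: [255.0, -152.1, 324.0]
ee_rot: [180.0, -0.1, -0.0]
force: [1.3, -0.3, 1.1]
gripper_width: 91.5
gripper_force: 0.0
turn [ 0.  -0.1 -0. ] shift after [ 175.  -282.1  -76. ]
```

```bash
python3 -m crank '-1 29 -47 -13 0 0 0;-1 29 -47 -13 0 0 0;-1 29 -47 -13 0 0 0;-1 29 -47 -13 0 0 0;-1 29 -47 -13 0 0 0;-1 29 -47 -13 0 0 0;-1 0 0 0 0 0 0;-1 0 0 0 0 0 0'; python3 -c "
from h import *
im,C=see('wrist','b.png')
print(pose()[0])
for n in ['jig','knob','rack','roller_a','roller_a_flat','hex_key','highlighter','timer','rest_1']: print(n,find(n,'wrist'))
"
```

```text
time_s: 3.0
ee_pos: [428.1, 128.1, 401.4]
ee_rot: [180.0, 0.1, 0.1]
force: [-0.1, -0.3, -0.2]
gripper_width: 91.1
gripper_force: 0.0
[427.92963309 127.66020406 401.5961514 ]
jig [([554.0, 8.0, 12.0], 0.83)]
knob [([540.0, 7.0, 82.0], 0.79), ([531.0, 319.0, 48.0], 0.67), ([704.0, -99.0, 13.0], 0.52)]
rack [([563.0, 318.0, 10.0], 0.62), ([406.0, -144.0, 5.0], 0.22)]
roller_a [([477.0, 303.0, 51.0], 0.87), ([530.0, 318.0, 50.0], 0.76), ([428.0, 305.0, 45.0], 0.74), ([690.0, 31.0, 23.0], 0.43)]
roller_a_flat [([554.0, 10.0, 12.0], 0.68)]
hex_key [([406.0, -146.0, 5.0], 0.71)]
highlighter [([414.0, -270.0, 14.0], 0.9)]
timer [([539.0, 8.0, 82.0], 0.17)]
rest_1 [([549.0, 6.0, 15.0], 0.9)]
```

View pics/b.png

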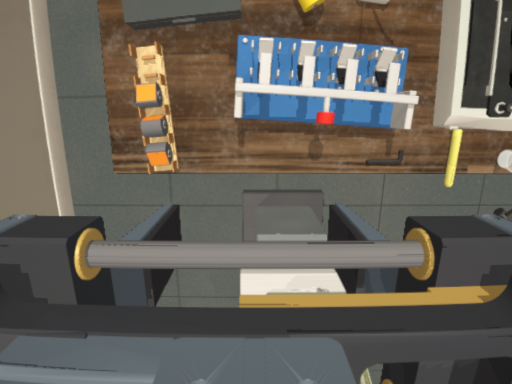

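```bash
python3 -m crank '-1 25 30 50 0 0 0;-1 25 30 50 0 0 0;-1 25 30 50 0 0 0;-1 25 30 50 0 0 0;-1 0 0 0 0 0 0;-1 0 0 0 0 0 0'; python3 -c "
from h import *
im,C=see('wrist','c.png')
print(pose()[0],proj(C,[[634,8,12]]))
for n in ['jig','knob','rest_1']: print(n,find(n,'wrist'))
"
```

```text
time_s: 4.25
ee_pos: [527.5, 10.5, 205.5]
ee_rot: [-180.0, -0.1, 0.0]
force: [0.1, 0.1, 0.7]
gripper_width: 91.0
gripper_force: 0.0
[527.76065283  10.79903099 206.32148526] [[255.77571083  83.67101272]]
jig [([560.0, 9.0, 12.0], 0.71)]
knob [([543.0, 7.0, 83.0], 0.59), ([551.0, 4.0, 17.0], 0.29)]
rest_1 [([552.0, 4.0, 16.0], 0.71)]
```

View pics/c.png

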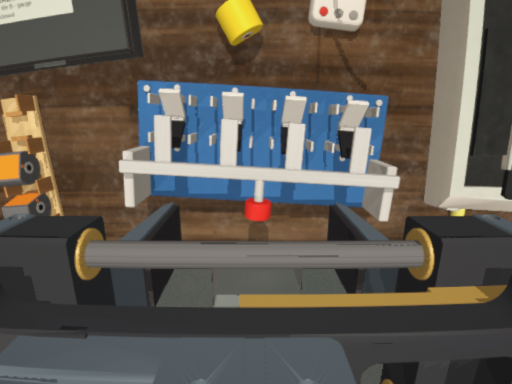

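```bash
cat >> h.py <<'E'
def jw(q,X):
    x,y,a=q; X=np.atleast_2d(X).astype(float); c,s=np.cos(np.radians(a)),np.sin(np.radians(a))
    return np.c_[x+c*X[:,0]-s*X[:,1],y+s*X[:,0]+c*X[:,1],X[:,2]]
from scipy.optimize import least_squares
def fit(C,X,uv,q0):
    r=least_squares(lambda q:(proj(C,jw(q,X))-uv).ravel(),q0,loss="soft_l1"); return r.x,r.fun.reshape(-1,2)
E
python3 -c "
from h import *
im=cv2.imread('pics/c.png');C=cam('wrist')
X=[[45,160,12],[45,-160,12],[30,108,51],[30,36,51],[30,-36,51],[30,-108,51],[-94,0,76]]
uv=np.array([[138,82],[387,96],[171,89],[233,92],[295,96],[357,101],[258.5,209]])
q,f=fit(C,X,uv,[634,8,-3]);print(q,np.round(f,1))
b=cv2.resize(im[60:230,110:410],None,fx=2.6,fy=2.6,interpolation=2)
def d(P,col):
    for u in (proj(C,jw(q,P))-[110,60]+.5)*2.6: cv2.circle(b,tuple(int(v) for v in u),2,col,-1)
d([[sx,y,12] for sx in (-105,45) for y in np.linspace(-160,160,30)],(0,255,255))
d([[x,y+s,22+abs(x)*29/30] for y in (108,36,-36,-108) for s in(-12,12) for x in (10,20,30)],(0,0,255))
d([[4,y+s,81] for y in (108,36,-36,-108) for s in(-9,9)],(255,0,255))
d([[x,s,76+h] for x in(-104,-84) for s,h in((-15,0),(15,0),(0,15))],(0,255,0))
cv2.imwrite('pics/c2.png',b)
"
```

```text
[588.33001877   0.69602919  -3.16476631] [[-1.3 -3.6]
 [ 2.5 -2.3]
 [-1.9  1.1]
 [-0.4  1.4]
 [ 1.1  1.2]
 [ 1.6  0.5]
 [-0.4 -2.3]]
```

View pics/c2.png

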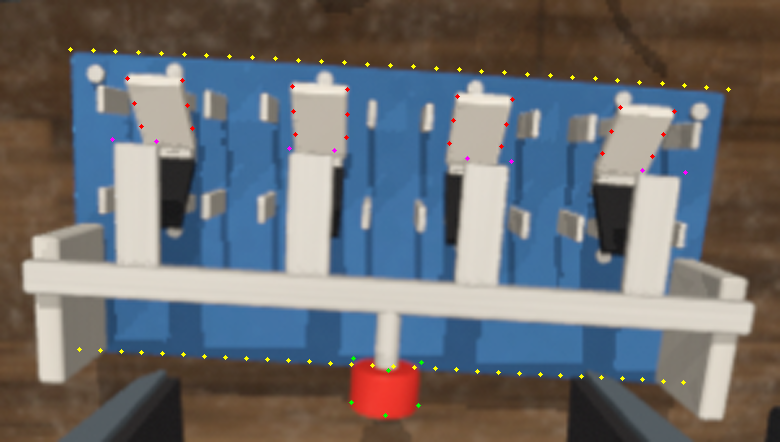

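```bash
python3 -c "
from h import *
C=cam('wrist')
X=[[45,160,12],[45,-160,12]]+[[30,y+s,51] for y in (108,36,-36,-108) for s in(12,-12)]+[[4,y+s,81] for y in (108,36,-36,-108) for s in(9,-9)]+[[-104,15,76],[-104,-15,76]]
uv=np.array([[72,53],[725,93],[126,78],[183,81],[292,87],[348,90],[456,95],[512,99],[619,105],[674,111],[115,143],[158,145],[289,152],[333,154],[464,163],[508,166],[638,175],[680,178],[352,404],[419,404]])/2.6+[110,60]-.3
q,f=fit(C,X,uv,[588,1,-3]);print(q,np.round(f,1).tolist())
def g(p):
  K,k,R,t=C; c=-R.T@t+[0,0,p[3]]; R2=Rot.from_rotvec([p[4],p[5],0]).as_matrix()@R
  return (proj((K,k,R2,-R2@c),jw(p[:3],X))-uv).ravel()
r=least_squares(g,[*q,0,0,0],x_scale=[1,1,1,1,.01,.01]);print(r.x,np.abs(r.fun).mean())
print(jw(q,[-94,0,76]))
"
```

```text
[587.21254053   0.87568137  -3.14719205] [[-0.8, -0.7], [0.8, -0.9], [0.3, 0.9], [-0.6, 0.8], [-0.2, 0.7], [-0.5, 0.7], [0.3, 1.3], [-0.2, 1.1], [0.3, 1.7], [-0.3, 0.9], [-1.3, -0.6], [-0.9, -0.5], [-0.1, -0.5], [0.1, -0.4], [1.0, -0.8], [1.1, -0.9], [1.5, -1.1], [1.8, -1.1], [-0.7, 0.1], [-0.5, 1.5]]
[ 5.80147966e+02  1.87347644e+00 -3.18266620e+00  2.35704730e+00
  2.09529739e-02  2.92890378e-03] 0.6004621835591145
[[493.35431234   6.03639848  76.        ]]
```

```bash
python3 -m crank '-1 -19 2 35 0 0 3.1;-1 -19 2 35 0 0 0;-1 0 0 0 0 0 0;-1 0 0 0 0 0 0'; python3 -c "
from h import *
im,C=see('wrist')
b=cv2.resize(im[60:280,90:420],None,fx=2.4,fy=2.4,interpolation=2);cv2.imwrite('pics/d.png',b)
q=[587.2,.9,-3.15]
print(pose()[0],pose()[1].as_euler('xyz',degrees=True),proj(C,jw(q,[[-104,15,76],[-104,-15,76],[-104,0,76],[30,36,51],[30,-36,51]])),proj(C,[pose()[0]]))
m=cv2.inRange(cv2.cvtColor(im,40),(0,150,80),(6,255,255))|cv2.inRange(cv2.cvtColor(im,40),(174,150,80),(180,255,255))
ys,xs=np.nonzero(m);print(xs.min(),xs.max(),ys.min(),ys.max(),len(xs))
"
```

```text
time_s: 4.95
ee_pos: [491.3, 7.6, 136.8]
ee_rot: [-180.0, -0.3, -3.0]
force: [-0.0, -0.3, 0.5]
gripper_width: 91.1
gripper_force: 0.0
[491.61078567   7.47971936 136.92850332] [-179.98850687   -0.30593013   -3.04422784] [[238.32695234 203.14141323]
 [271.92361365 203.20844309]
 [255.12620722 203.17757865]
 [214.46378333  48.36115017]
 [296.45378062  48.55712635]] [[253.57180306 217.28092337]]
238 272 181 209 855
```

View pics/d.png

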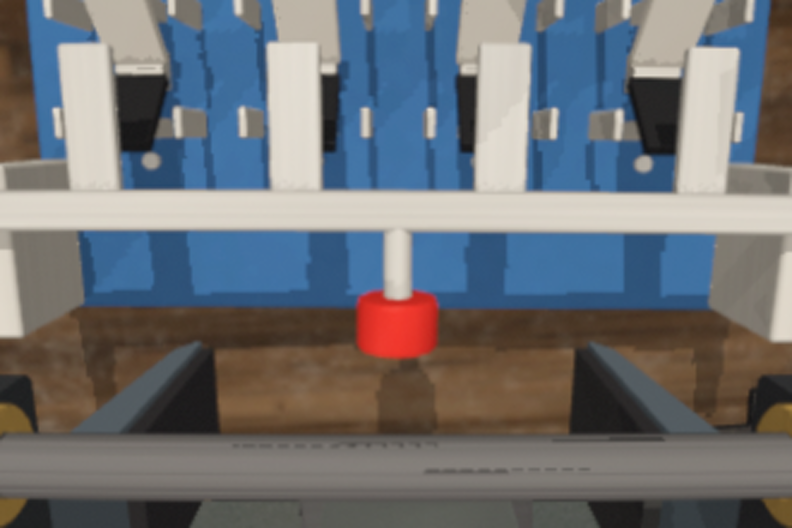

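```bash
python3 -c "
from h import *
C=cam('wrist')
t=np.radians(np.arange(0,360,10))
for x in (576,580,584,588):
  q=[x,.9,-3.15]
  u=proj(C,jw(q,[[a,15*np.cos(k),76+15*np.sin(k)] for a in(-104,-84) for k in t])); print(x,u.min(0),u.max(0),proj(C,jw(q,[[30,36,51],[4,36,81],[-105,140,12]])).round(1).tolist())
go(*jw([583,.9,-3.15],[-96,0,72])[0],-3.15)
"
```

```text
576 [238.85456246 189.87322389] [272.69672744 221.14391805] [[215.4, 62.2], [211.4, 89.7], [131.0, 197.1]]
580 [238.55847984 185.71817782] [272.52632937 216.71370999] [[215.1, 57.5], [211.0, 84.5], [130.5, 193.7]]
584 [238.26059917 181.5341638 ] [272.35418359 212.24712594] [[214.7, 52.7], [210.6, 79.3], [129.9, 190.2]]
588 [237.96092835 177.3211748 ] [272.1802787  207.74408072] [[214.3, 47.9], [210.2, 74.1], [129.4, 186.8]]
turn [-0.  -0.3  0.1] shift after [-4.4  1.5 64.9]
```

```bash
python3 -m crank '-1 0 1.4 33 0 0 0;-1 0 0 32 0 0 0;-1 0 0 0 0 0 0;1 0 0 0 0 0 0;1 0 0 0 0 0 0;1 0 0 0 0 0 0;1 0 0 0 0 0 0;1 0 0 0 0 0 0' 30 && python3 -m crank '1 -8 0 0 0 0 0;1 -8 0 0 0 0 0;1 -8 0 0 0 0 0;1 -6 0 0 0 0 0;1 0 0 0 0 0 0'
```

```text
time_s: 6.0
ee_pos: [489.0, 5.8, 69.9]
ee_rot: [180.0, -0.0, -3.1]
force: [-0.7, 0.5, 0.9]
gripper_width: 44.1
gripper_force: 0.0
time_s: 6.62
ee_pos: [458.5, 7.5, 69.8]
ee_rot: [180.0, 0.0, -3.1]
force: [0.5, 0.5, 0.4]
gripper_width: 0.2
gripper_force: 0.0
```

```bash
python3 -m crank '-0.1 0 0 0 0 0 0;-0.1 0 0 0 0 0 0;-0.1 0 0 0 0 0 0;-0.1 0 0 0 0 0 0;-0.1 0 0 0 0 0 0;-0.1 0 0 0 0 0 0;-0.1 0 0 0 0 0 0;-0.1 0 0 0 0 0 0' 30 && python3 -c "
from h import *
im,C=see('wrist')
b=cv2.resize(im[60:280,90:420],None,fx=2.4,fy=2.4,interpolation=2);cv2.imwrite('pics/e.png',b)
m=cv2.inRange(cv2.cvtColor(im,40),(0,150,80),(6,255,255))|cv2.inRange(cv2.cvtColor(im,40),(174,150,80),(180,255,255))
ys,xs=np.nonzero(m);print(xs.min(),xs.max(),ys.min(),ys.max(),len(xs))
t=np.radians(np.arange(0,360,10))
for x in (546,550,582,586):
  q=[x,.9,-3.15]
  u=proj(C,jw(q,[[a,15*np.cos(k),76+15*np.sin(k)] for a in(-104,-84) for k in t])); print(x,u.min(0),u.max(0))
"
```

```text
time_s: 7.62
ee_pos: [459.0, 7.4, 69.7]
ee_rot: [180.0, -0.0, -3.1]
force: [-0.4, -0.7, 0.3]
gripper_width: 50.2
gripper_force: 0.0
229 276 155 192 1599
546 [233.46096338 209.29730151] [278.6922889  254.22588981]
550 [233.02980159 203.93282163] [278.49834467 248.44109778]
582 [229.45342739 159.12085212] [276.83063362 199.60552253]
586 [228.99092465 153.28176085] [276.6070728  193.17643998]
```

Knob is still home (jig x≈585.5) and fingers are open to 50. Move in and grip properly.

```bash
python3 -m crank '-0.1 16 0 0 0 0 0;-0.1 16 0 0 0 0 0;-0.1 0 0 0 0 0 0;1 0 0 0 0 0 0;1 0 0 0 0 0 0;1 0 0 0 0 0 0;1 0 0 0 0 0 0;1 0 0 0 0 0 0;1 0 0 0 0 0 0' 30
```

```text
time_s: 8.8
ee_pos: [491.8, 6.1, 70.9]
ee_rot: [-180.0, -0.1, -3.1]
force: [-1.7, 2.8, 7.4]
gripper_width: 0.7
gripper_force: 3.4
```

```bash
python3 -c "
from h import *
im,C=see('wrist')
b=cv2.resize(im[60:280,90:420],None,fx=2.4,fy=2.4,interpolation=2);cv2.imwrite('pics/e.png',b)
print(env.state()['gripper_width'],env.state()['force'])
"
```

```text
0.43928820079760733 [-0.9455986   1.03247922  7.18004826]
```

View pics/e.png

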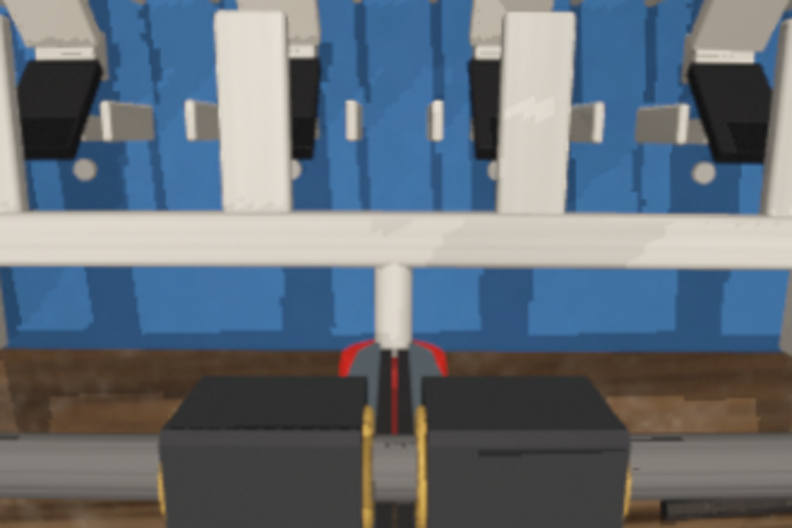

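```bash
python3 -c "
from h import *
C=cam('wrist');p,R=pose();print(p)
f=lambda X:((proj(C,X)-[90,60])*2.4).round().tolist()
T=lambda X:R.apply(np.array(X,float))+p
for X in [[16,0,11],[-16,0,11],[16,0,-8],[-16,0,-8],[16,0,-40],[16,0,-60]]: print(X,f(T([X])))
q=[585.5,.9,-3.15]
for X in [[-84,0,91],[-104,0,91],[-84,15,76],[-84,-15,76],[-104,15,76],[-84,0,61]]: print(X,f(jw(q,X)))
im=cv2.imread('pics/e.png')
for r in range(330,440,10): print(r,[tuple(int(v) for v in im[r,c]) for c in (350,372,393,415,440)])
"
```

```text
[491.843892     6.14608658  70.89908058]
[16, 0, 11] [[392.0, 315.0]]
[-16, 0, 11] [[392.0, 415.0]]
[16, 0, -8] [[392.0, 332.0]]
[-16, 0, -8] [[392.0, 442.0]]
[16, 0, -40] [[392.0, 372.0]]
[16, 0, -60] [[392.0, 405.0]]
[-84, 0, 91] [[393.0, 369.0]]
[-104, 0, 91] [[392.0, 441.0]]
[-84, 15, 76] [[338.0, 351.0]]
[-84, -15, 76] [[447.0, 351.0]]
[-104, 15, 76] [[340.0, 418.0]]
[-84, 0, 61] [[393.0, 336.0]]
330 [(168, 119, 69), (166, 117, 70), (206, 217, 224), (163, 115, 67), (155, 108, 59)]
340 [(127, 87, 48), (91, 70, 139), (197, 209, 216), (98, 71, 113), (127, 86, 49)]
350 [(34, 39, 188), (98, 94, 85), (134, 143, 149), (99, 94, 85), (68, 53, 157)]
360 [(39, 45, 194), (98, 93, 85), (36, 41, 121), (98, 93, 85), (33, 41, 196)]
370 [(87, 83, 124), (98, 93, 85), (43, 49, 148), (98, 93, 85), (66, 66, 158)]
380 [(49, 48, 48), (99, 94, 85), (42, 47, 151), (100, 94, 86), (47, 47, 47)]
390 [(48, 48, 47), (99, 94, 85), (35, 39, 113), (98, 93, 85), (48, 47, 47)]
400 [(48, 48, 48), (99, 94, 85), (37, 39, 113), (96, 91, 83), (48, 47, 47)]
410 [(47, 47, 47), (74, 110, 130), (37, 39, 112), (77, 97, 109), (48, 48, 48)]
420 [(48, 48, 48), (66, 117, 145), (36, 39, 112), (63, 95, 114), (48, 48, 48)]
430 [(57, 57, 59), (67, 121, 151), (36, 39, 111), (58, 94, 116), (59, 58, 59)]
```

```bash
for k in 1 2 3; do python3 -m crank '1 0 0 -1.5 0 0 0;1 0 0 0 0 0 0' | egrep 'pos|force'; done
```

```text
ee_pos: [490.9, 5.6, 71.2]
force: [0.0, 0.5, 0.2]
gripper_force: 0.0
ee_pos: [491.0, 5.7, 72.6]
force: [-0.4, -0.6, -0.1]
gripper_force: 0.0
ee_pos: [491.1, 5.7, 74.3]
force: [-0.4, -0.7, 0.6]
gripper_force: 0.0
```

```bash
python3 -m crank '-0.1 0 0 -15 0 0 0;-0.1 0 0 -5 0 0 0;-0.1 0 0 0 0 0 0;-0.1 0 0 0 0 0 0;-0.1 0 0 0 0 0 0;-0.1 0 0 0 0 0 0;-0.1 0 0 0 0 0 0;-0.1 0 0 0 0 0 0;-0.1 0 0 20 0 0 0' 30 &&  python3 -m crank '-0.1 0 0 18 0 0 0;-0.1 0 0 18 0 0 0;-0.1 0 0 0 0 0 0;1 0 0 0 0 0 0;1 0 0 0 0 0 0;1 0 0 0 0 0 0;1 0 0 0 0 0 0;1 0 0 0 0 0 0'
```

```text
time_s: 10.72
ee_pos: [492.5, 5.7, 75.2]
ee_rot: [-180.0, -0.2, -3.1]
force: [-0.1, 0.5, -0.5]
gripper_width: 50.3
gripper_force: 0.0
time_s: 11.72
ee_pos: [491.7, 6.5, 38.9]
ee_rot: [-179.9, -0.1, -3.1]
force: [-0.1, 5.7, 3.2]
gripper_width: 29.3
gripper_force: 30.0
```

Gripped at 29.3 mm: the fingertips are really about 20 mm behind the stated TCP. Now pull.

```bash
python3 -m crank '1 -8 0 0 0 0 0;1 -8 0 0 0 0 0;1 -8 0 0 0 0 0;1 -8 0 0 0 0 0;1 0 0 0 0 0 0;1 0 0 0 0 0 0'; python3 -m crank '1 -3 0 0 0 0 0;1 0 0 0 0 0 0;1 0 0 0 0 0 0'
```

```text
time_s: 12.48
ee_pos: [460.4, 8.3, 38.9]
ee_rot: [-179.9, -0.2, -3.1]
force: [0.9, 4.5, 1.2]
gripper_width: 29.9
gripper_force: 2.6
time_s: 12.85
ee_pos: [458.5, 8.5, 39.0]
ee_rot: [-179.9, -0.3, -3.1]
force: [3.3, 6.4, -0.0]
gripper_width: 29.1
gripper_force: 30.0
```

```bash
python3 -m crank '1 -3 0 0 0 0 0;1 -2 0 0 0 0 0;1 0 0 0 0 0 0'; python3 -c "
from h import *
im,C=see('wrist')
b=cv2.resize(im[0:280,30:480],None,fx=1.7,fy=1.7,interpolation=2);cv2.imwrite('pics/f.png',b)
"
```

```text
time_s: 13.22
ee_pos: [458.8, 8.5, 39.1]
ee_rot: [-179.9, -0.9, -3.1]
force: [14.7, 4.8, -12.0]
gripper_width: 29.3
gripper_force: 30.0
```

View pics/f.png

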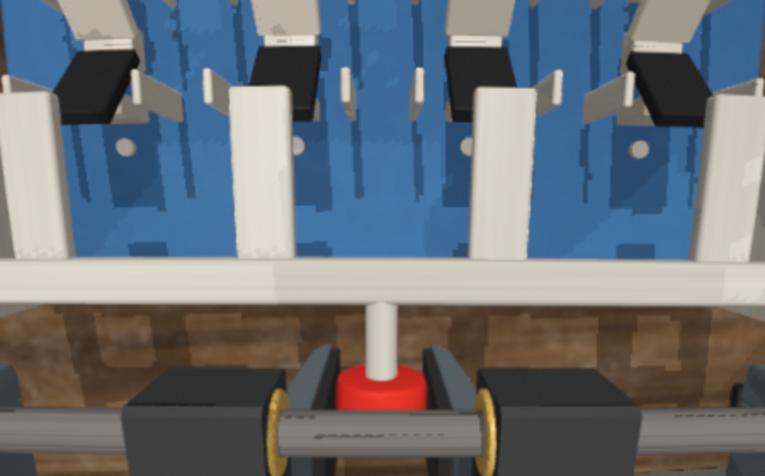

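```bash
python3 -m crank '-1 0 0 0 0 0 0;-1 0 0 0 0 0 0;-1 0 0 0 0 0 0;-1 0 0 0 0 0 0;-1 0 0 -45 0 0 0;-1 0 0 -45 0 0 0;-1 0 -40 -45 0 0 0;-1 -10 -50 -30 0 0 0;-1 -10 -50 0 0 0 0;-1 -10 -50 0 0 0 0'; python3 -m crank '-1 -10 -50 0 0 0 -5;-1 0 -50 0 0 0 -5;-1 0 0 0 0 0 0;-1 0 0 0 0 0 0'; python3 -c "
from h import *
im,C=see('wrist')
cv2.imwrite('pics/g0.png',im)
cv2.imwrite('pics/g.png',cv2.resize(im[0:230,100:460],None,fx=2.2,fy=2.2,interpolation=2))
print(pose()[0],pose()[1].as_euler('xyz',degrees=True))
print(find('roller_a','wrist'),find('rack','wrist'))
"
```

```text
time_s: 14.52
ee_pos: [430.9, 200.6, 203.8]
ee_rot: [-180.0, -0.1, -3.1]
force: [1.0, -0.3, 1.3]
gripper_width: 91.1
gripper_force: 0.0
time_s: 15.02
ee_pos: [421.9, 298.9, 202.9]
ee_rot: [179.9, 0.0, 6.9]
force: [0.1, 0.0, -0.3]
gripper_width: 90.7
gripper_force: 0.0
[422.08861733 298.53372652 203.01910027] [1.79940991e+02 3.34239549e-02 6.87225229e+00]
[([429.0, 307.0, 47.0], 0.85), ([474.0, 310.0, 55.0], 0.65), ([528.0, 322.0, 53.0], 0.6), ([554.0, 95.0, 22.0], 0.4)] [([568.0, 323.0, 12.0], 0.97), ([555.0, 93.0, 21.0], 0.36), ([512.0, 81.0, 82.0], 0.25)]
```

View pics/g.png

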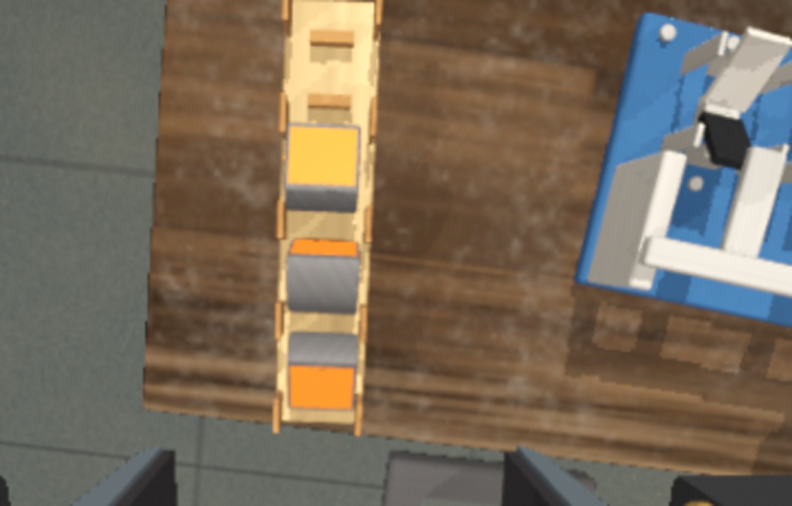

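```bash
python3 -c "
from h import *
C=cam('wrist')
X=[[x,y,36] for y in(23.5,-23.5) for x in(54,0,-54,-108)]
uv=np.array([[283,111],[281,220],[279,321],[277,412],[375,108],[369,221],[364,324],[359,415]])/2.2+[100,0]
q,f=fit(C,X,uv,[510,310,7]);print(q,np.round(f,1).tolist())
print(jw(q,[[x,0,35] for x in(-81,-27,27)]).round(1))
for x in(-81,-27,27): print(((proj(C,jw(q,[[x,19,57],[x,-19,57]]))-[100,0])*2.2).round())
"
```

```text
[506.64262027 315.47533916   4.57404313] [[0.0, -0.5], [-0.1, -1.1], [-0.0, -0.8], [0.1, 1.0], [-0.4, 2.5], [0.0, 0.1], [0.1, -0.7], [0.3, 1.1]]
[[425.9 309.   35. ]
 [479.7 313.3  35. ]
 [533.6 317.6  35. ]]
[[283. 375.]
 [355. 378.]]
[[285. 271.]
 [360. 274.]]
[[287. 159.]
 [365. 162.]]
```

```bash
python3 -c "
from h import *
go(425.9,309,60,4.57)
q=[506.64,315.48,4.57]
"
```

```text
turn [0.  0.  2.3] shift after [  4.4 -10.3 143.2]
```

```bash
python3 -m crank '-0.3 4.4 -10.3 40 0 0 2.3;-0.3 0 0 50 0 0 0;-0.3 0 0 50 0 0 0;-0.3 0 0 3 0 0 0;-0.3 0 0 0 0 0 0;-0.3 0 0 0 0 0 0' ; python3 -c "
from h import *
im,C=see('wrist')
cv2.imwrite('pics/h.png',cv2.resize(im[60:290,110:400],None,fx=2.5,fy=2.5,interpolation=2))
q=[506.64,315.48,4.57]
go(425.9,309,60,4.57)
print(env.state()['gripper_width'],((proj(C,jw(q,[[-81,19,57],[-81,-19,57],[-81,0,57],[-108,23.5,36],[-108,-23.5,36]]))-[110,60])*2.5).round())
"
```

```text
time_s: 15.92
ee_pos: [427.0, 311.2, 62.5]
ee_rot: [-179.9, -0.2, 4.6]
force: [-0.5, 0.1, -0.3]
gripper_width: 59.7
gripper_force: 0.0
turn [-0.1 -0.2  0. ] shift after [-1.1  2.1  2.3]
59.54260660924163 [[299. 392.]
 [434. 392.]
 [366. 392.]
 [292. 450.]
 [439. 450.]]
```

View pics/h.png

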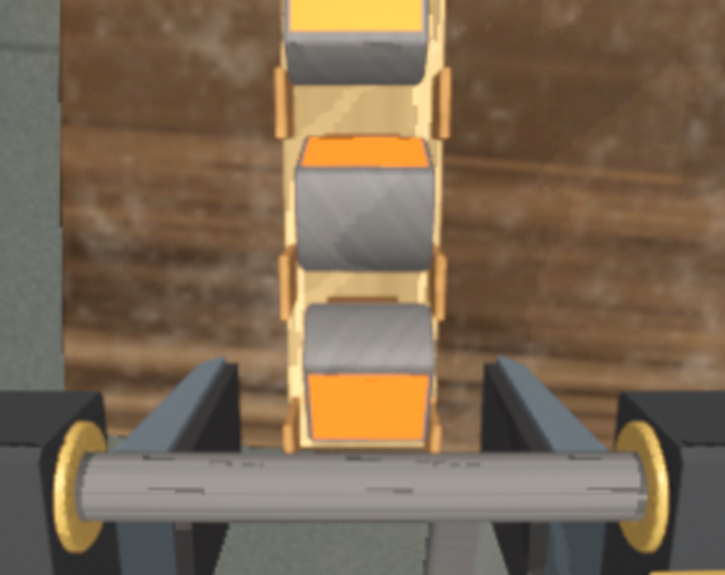

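```bash
python3 -m crank '-0.3 -1 2.1 21 0 0 0;-0.3 0 0 21 0 0 0;-0.3 0 0 0 0 0 0;1 0 0 0 0 0 0;1 0 0 0 0 0 0;1 0 0 0 0 0 0;1 0 0 0 0 0 0' 35
```

```text
time_s: 16.85
ee_pos: [425.2, 308.6, 19.0]
ee_rot: [-180.0, -0.1, 4.6]
force: [0.1, -0.3, 6.2]
gripper_width: 37.6
gripper_force: 35.0
```

```bash
python3 -m crank '1 0 0 -30 0 0 0;1 0 0 -40 0 0 0;1 0 0 -31 0 0 0;1 20 20 0 0 0 7.7;1 35 40 0 0 0 0;1 35 45 0 0 0 0;1 35 45 0 0 0 0;1 25 30 0 0 0 0;1 0 0 0 0 0 0;1 0 0 0 0 0 0'; python3 -c "
from h import *
go(*jw([585.5,.9,-3.15],[0,108,60])[0],-3.15)"
```

```text
time_s: 18.1
ee_pos: [566.4, 123.4, 118.4]
ee_rot: [180.0, 0.1, -3.1]
force: [-0.8, 0.4, -2.4]
gripper_width: 37.5
gripper_force: 35.0
turn [0.  0.1 0.1] shift after [25.8 13.2 58.4]
```

```bash
python3 -m crank '1 26 13 0 0 0 0;1 0 0 0 0 0 0;1 0 0 25 0 0 0;1 0 0 25 0 0 0;1 0 0 18 0 0 0;1 0 0 0 0 0 0;1 0 0 0 0 0 0'; python3 -m crank '1 0 0 6 0 0 0;1 0 0 4 0 0 0;1 0 0 0 0 0 0'
```

```text
time_s: 18.98
ee_pos: [592.6, 109.6, 52.0]
ee_rot: [-180.0, -0.1, -3.0]
force: [0.0, 0.5, -2.2]
gripper_width: 37.7
gripper_force: 35.0
time_s: 19.35
ee_pos: [592.3, 108.7, 40.9]
ee_rot: [180.0, 0.0, -3.1]
force: [-0.5, 1.0, -2.7]
gripper_width: 37.5
gripper_force: 35.0
```

```bash
python3 -m crank '1 0 0 2 0 0 0;1 0 0 2 0 0 0;1 0 0 0 0 0 0'|egrep 'pos|force'; python3 -m crank '1 0 0 1.5 0 0 0;1 0 0 0 0 0 0'|egrep 'pos|force'
```

```text
ee_pos: [592.7, 108.7, 37.7]
force: [-1.3, 0.2, 1.5]
gripper_force: 35.0
ee_pos: [592.8, 108.8, 37.6]
force: [-3.7, -1.2, 9.8]
gripper_force: 35.0
```

```bash
python3 -m crank '-0.15 0 0 -2 0 0 0;-0.15 0 0 0 0 0 0;-0.15 0 0 0 0 0 0;-0.15 0 0 -10 0 0 0;-0.15 0 0 -40 0 0 0;-0.3 0 0 -40 0 0 0;-0.3 -20 -40 0 0 0 -7.7;-0.3 -20 -50 0 0 0 0;-0.3 -20 -50 0 0 0 0;-0.3 -20 -50 0 0 0 0'; python3 -c "
from h import *
im,C=see('wrist')
cv2.imwrite('pics/i0.png',im)
go(479.7,313.3,62,4.57)"
```

```text
time_s: 21.22
ee_pos: [502.3, 296.0, 128.4]
ee_rot: [-180.0, -0.1, 4.6]
force: [0.7, 0.7, 0.1]
gripper_width: 59.2
gripper_force: 0.0
turn [-0.3  0.1  0.2] shift after [-18.5 -13.1  66.4]
```

```bash
python3 -m crank '-0.3 -20 -15 20 0 0 0;-0.3 0 0 46 0 0 0;-0.3 0 0 0 0 0 0;-0.3 0 0 0 0 0 0'; python3 -c "
from h import *
im,C=see('wrist'); cv2.imwrite('pics/j0.png',im)
h=cv2.cvtColor(im,40); m=cv2.inRange(h,(5,150,150),(25,255,255)); n,l,s,c=cv2.connectedComponentsWithStats(m)
print([(s[i].tolist()) for i in range(1,n) if s[i,4]>60]); print(proj(C,jw([506.64,315.48,4.57],[[-27,19,57],[-27,-19,57]])).round(1))
go(479.7,313.3,20,4.57)"
```

```text
time_s: 21.78
ee_pos: [483.0, 308.2, 63.1]
ee_rot: [-179.9, -0.1, 4.6]
force: [-0.1, 0.2, -0.4]
gripper_width: 59.6
gripper_force: 0.0
[[218, 116, 48, 41, 1968], [222, 185, 47, 21, 909], [385, 288, 84, 16, 677], [177, 293, 167, 13, 1075], [336, 294, 26, 11, 87]]
[[219.2 218.4]
 [272.7 218.5]]
turn [-0.1 -0.2  0. ] shift after [-3.3 -5.2 43.6]
```

```bash
python3 -m crank '-0.3 -3.3 -5.2 15 0 0 0;-0.3 0 0 28 0 0 0;-0.3 0 0 0 0 0 0;1 0 0 0 0 0 0;1 0 0 0 0 0 0;1 0 0 0 0 0 0;1 0 0 0 0 0 0' 35;python3 -m crank '1 0 0 -30 0 0 0;1 0 0 -40 0 0 0;1 0 0 -30 0 0 0;1 20 20 0 0 0 7.7;1 30 45 0 0 0 0;1 25 50 0 0 0 0;1 20 50 0 0 0 0;1 20 55 0 0 0 0;1 0 55 0 0 0 0;1 0 0 0 0 0 0'; python3 -c "
from h import *
go(*jw([585,.9,-3.15],[0,36,52])[0],-3.15)"
```

```text
time_s: 22.7
ee_pos: [478.7, 313.1, 19.6]
ee_rot: [-180.0, -0.1, 4.6]
force: [-0.3, 0.5, 3.9]
gripper_width: 37.9
gripper_force: 35.0
time_s: 23.95
ee_pos: [580.0, 31.1, 118.1]
ee_rot: [179.9, 0.1, -3.4]
force: [-0.1, 0.5, -1.7]
gripper_width: 37.8
gripper_force: 34.9
turn [ 0.1  0.1 -0.2] shift after [ 6.7 -6.1 66.1]
```

```bash
python3 -m crank '1 6.7 -6.1 0 0 0 -0.2;1 0 0 0 0 0 0;1 0 0 25 0 0 0;1 0 0 25 0 0 0;1 0 0 18 0 0 0;1 0 0 6 0 0 0;1 0 0 3 0 0 0;1 0 0 0 0 0 0;1 0 0 0 0 0 0'; python3 -m crank '1 0 0 2 0 0 0;1 0 0 1.5 0 0 0;1 0 0 0 0 0 0'
```

```text
time_s: 25.08
ee_pos: [586.7, 40.0, 40.7]
ee_rot: [179.9, 0.2, -2.8]
force: [-1.1, -5.4, -4.1]
gripper_width: 37.7
gripper_force: 34.9
time_s: 25.45
ee_pos: [588.2, 40.0, 38.6]
ee_rot: [179.9, -0.1, -2.8]
force: [0.4, -5.5, 1.1]
gripper_width: 37.7
gripper_force: 34.9
```

```bash
python3 -m crank '1 0 1.5 -1 0 0 0;1 0 1.5 0 0 0 0;1 0 0.5 0 0 0 0;1 0 0 0 0 0 0'; python3 -m crank '1 0 0 2 0 0 0;1 0 0 1 0 0 0;1 0 0 0 0 0 0'
```

```text
time_s: 25.95
ee_pos: [587.6, 37.2, 39.1]
ee_rot: [-180.0, 0.0, -2.9]
force: [0.6, -0.2, -2.2]
gripper_width: 37.6
gripper_force: 34.9
time_s: 26.32
ee_pos: [588.3, 37.1, 38.3]
ee_rot: [-180.0, -0.1, -2.9]
force: [-2.1, -0.9, 10.5]
gripper_width: 37.5
gripper_force: 35.0
```

```bash
python3 -m crank '-0.15 0 0 -2 0 0 0;-0.15 0 0 0 0 0 0;-0.15 0 0 0 0 0 0;-0.15 0 0 -10 0 0 0;-0.15 0 0 -40 0 0 0;-0.3 0 0 -40 0 0 0;-0.3 -10 -50 0 0 0 -7.5;-0.3 -10 -60 0 0 0 0;-0.3 -10 -60 0 0 0 0;-0.3 -10 -60 0 0 0 0'; python3 -m crank '-0.3 0 -30 0 0 0 0;-0.3 0 0 0 0 0 0';python3 -c "
from h import *
go(533.6,317.6,62,4.57)"
```

```text
time_s: 27.58
ee_pos: [535.4, 266.1, 128.9]
ee_rot: [-180.0, -0.1, 4.6]
force: [-0.1, 0.2, 0.6]
gripper_width: 59.7
gripper_force: 0.0
time_s: 27.82
ee_pos: [532.9, 296.4, 128.6]
ee_rot: [-180.0, -0.0, 4.8]
force: [-0.1, -0.6, 0.1]
gripper_width: 59.3
gripper_force: 0.0
turn [-0.  -0.   0.3] shift after [  2.3 -21.1  66.6]
```

```bash
python3 -m crank '-0.3 2 -21 20 0 0 0.2;-0.3 0 0 46 0 0 0;-0.3 0 0 0 0 0 0;-0.3 0 0 0 0 0 0'; python3 -c "
from h import *
im,C=see('wrist'); cv2.imwrite('pics/k0.png',im)
h=cv2.cvtColor(im,40); m=cv2.inRange(h,(5,150,150),(25,255,255)); n,l,s,c=cv2.connectedComponentsWithStats(m)
print([(s[i].tolist()) for i in range(1,n) if s[i,4]>60]); print(proj(C,jw([506.64,315.48,4.57],[[27,19,49],[27,-19,49]])).round(1))
go(533.6,317.6,18.5,4.57)"
```

```text
time_s: 28.32
ee_pos: [534.3, 315.3, 62.7]
ee_rot: [-180.0, -0.0, 4.4]
force: [1.0, 0.2, 0.8]
gripper_width: 59.1
gripper_force: 0.0
[[224, 188, 45, 40, 1800]]
[[224.4 212.1]
 [276.3 212. ]]
turn [-0.1 -0.1 -0.2] shift after [-1.  -2.1 45. ]
```

View pics/k0.png

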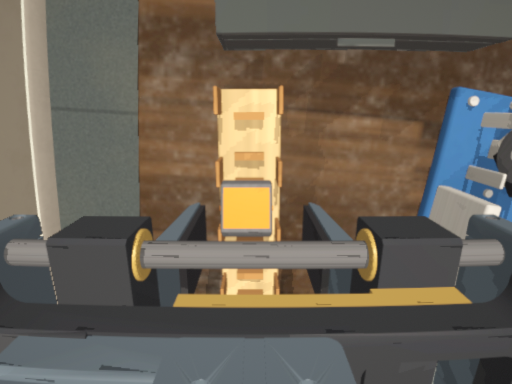

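```bash
python3 -m crank '-0.3 -1 -5 15 0 0 0;-0.3 0 0 28 0 0 0;-0.3 0 0 0 0 0 0;1 0 0 0 0 0 0;1 0 0 0 0 0 0;1 0 0 0 0 0 0;1 0 0 0 0 0 0' 35;python3 -m crank '1 0 0 -30 0 0 0;1 0 0 -40 0 0 0;1 0 0 -30 0 0 0;1 20 40 0 0 0 7.5;1 10 60 0 0 0 0;1 10 60 0 0 0 0;1 10 60 0 0 0 0;1 0 60 0 0 0 0;1 0 50 0 0 0 0;1 0 0 0 0 0 0'; python3 -m crank '1 0 0 0 0 0 0'; python3 -c "
from h import *
go(*jw([585,.9,-3.15],[0,-36,52])[0],-3.15)"
```

```text
time_s: 29.25
ee_pos: [532.9, 320.6, 20.2]
ee_rot: [-180.0, -0.1, 4.4]
force: [0.2, -0.2, 4.2]
gripper_width: 37.5
gripper_force: 35.0
time_s: 30.5
ee_pos: [568.8, -12.5, 118.8]
ee_rot: [180.0, 0.1, -3.3]
force: [-0.6, 0.8, -2.1]
gripper_width: 37.7
gripper_force: 35.0
time_s: 30.62
ee_pos: [569.3, -9.0, 118.9]
ee_rot: [-180.0, 0.0, -3.1]
force: [0.5, -0.5, -2.9]
gripper_width: 37.5
gripper_force: 35.0
turn [-0.  0.  0.] shift after [15.1 25.3 66.9]
```

```bash
python3 -m crank '1 15 25.3 0 0 0 0;1 0 0 0 0 0 0;1 0 0 25 0 0 0;1 0 0 25 0 0 0;1 0 0 19 0 0 0;1 0 0 6 0 0 0;1 0 0 3 0 0 0;1 0 0 0 0 0 0;1 0 0 0 0 0 0'; python3 -m crank '1 0 0 2 0 0 0;1 0 0 1 0 0 0;1 0 0 0 0 0 0'
```

```text
time_s: 31.75
ee_pos: [583.8, -35.3, 41.9]
ee_rot: [180.0, -0.1, -3.1]
force: [1.0, -0.8, -2.1]
gripper_width: 37.7
gripper_force: 35.0
time_s: 32.12
ee_pos: [584.7, -35.5, 38.9]
ee_rot: [180.0, -0.2, -3.1]
force: [2.4, -1.1, 1.2]
gripper_width: 37.5
gripper_force: 35.0
```

Release, rise above the jig, close the fingers, and look at the three rollers.

```bash
python3 -m crank '1 0 0 1 0 0 0;1 0 0 0 0 0 0;-0.15 0 0 -1.5 0 0 0;-0.15 0 0 0 0 0 0;-0.15 0 0 0 0 0 0;-0.15 0 0 -10 0 0 0;-0.15 0 0 -40 0 0 0;1 -25 -25 -50 0 0 0;1 -25 -40 -40 0 0 0;1 0 0 0 0 0 0'; python3 -m crank '1 0 0 0 0 0 0;1 0 0 0 0 0 0'; python3 -c "
from h import *
im,C=see('wrist'); cv2.imwrite('pics/l.png',cv2.resize(im[40:230,90:430],None,fx=2.3,fy=2.3,interpolation=2))
print(find('roller_a','wrist'))
q=[585.3,.9,-3.15]
for y in (108,36,-36): print(y,((proj(C,jw(q,[[0,y,75],[22,y,53],[-22,y,53]]))-[90,40])*2.3).round().tolist())
a=grab_frame('side');cv2.imwrite('pics/l_side.png',a)"
```

```text
time_s: 33.38
ee_pos: [537.7, 34.2, 183.0]
ee_rot: [-179.9, -0.4, -2.9]
force: [0.7, -0.2, -0.8]
gripper_width: 25.4
gripper_force: 0.0
time_s: 33.62
ee_pos: [536.5, 31.5, 177.3]
ee_rot: [180.0, 0.1, -3.1]
force: [-0.2, -0.2, -0.3]
gripper_width: 5.5
gripper_force: 0.0
[([584.0, -32.0, 67.0], 0.77), ([585.0, 34.0, 72.0], 0.76), ([703.0, 28.0, 32.0], 0.73)]
108 [[189.0, 215.0], [199.0, 163.0], [205.0, 260.0]]
36 [[357.0, 215.0], [358.0, 162.0], [359.0, 260.0]]
-36 [[525.0, 215.0], [517.0, 163.0], [513.0, 260.0]]
```

View pics/l.png

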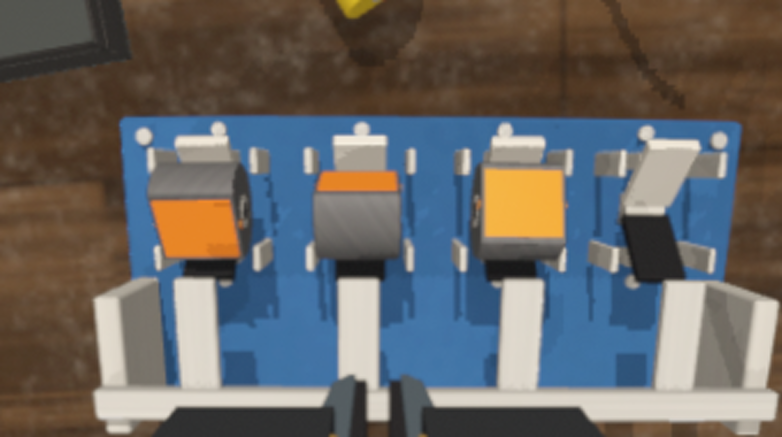

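```bash
python3 -c "
from h import *
for y in(108,36,-36): print(y,end=' '); go(*jw([585.3,.9,-3.15],[-7,y,65])[0],-3.15)"
```

```text
108 turn [0.  0.1 0. ] shift after [ 43.3 -80.1 112.5]
36 turn [0.  0.1 0. ] shift after [ 43.3  -8.1 112.5]
-36 turn [0.  0.1 0. ] shift after [ 43.3  63.9 112.5]
```

```bash
python3 -m crank '1 21.5 -4 30 0 0 0;1 21.5 -4 40 0 0 0;1 0 0 42 0 0 0;1 0 0 0 0 0 0;1 0 0 4 0 0 0;1 0 0 3 0 0 0;1 0 0 0 0 0 0'|egrep 'pos|force'; python3 -m crank '1 0 0 2 0 0 0;1 0 0 0 0 0 0'|egrep 'pos|force'; python3 -m crank '1 0 0 2 0 0 0;1 0 0 0 0 0 0'|egrep 'pos|force'
```

```text
ee_pos: [580.8, 37.9, 60.8]
force: [-0.8, 0.2, -0.2]
gripper_force: 0.0
ee_pos: [580.2, 37.9, 57.9]
force: [0.3, -0.4, -0.4]
gripper_force: 0.0
ee_pos: [580.0, 37.9, 55.5]
force: [0.0, 0.3, -0.4]
gripper_force: 0.0
```

```bash
for k in 1 2 3; do python3 -m crank '1 0 0 1 0 0 0;1 0 0 0 0 0 0'|egrep 'pos|^force'; done
```

```text
ee_pos: [580.3, 38.0, 54.9]
force: [-0.6, -0.6, 1.8]
ee_pos: [580.4, 38.0, 54.7]
force: [-2.3, -0.0, 6.2]
ee_pos: [580.5, 38.0, 54.6]
force: [-4.0, -0.0, 12.5]
```

```bash
python3 -m crank '1 0 0 -1 0 0 0;1 4 0 0 0 0 0;1 4 0 0 0 0 0'|egrep 'pos|^force'; python3 -m crank '1 4 0 0 0 0 0;1 4 0 0 0 0 0;1 0 0 0 0 0 0'|egrep 'pos|^force';python3 -m crank '1 4 0 0 0 0 0;1 3 0 0 0 0 0;1 0 0 0 0 0 0'|egrep 'pos|^force'
```

```text
ee_pos: [588.6, 37.5, 54.5]
force: [-0.3, -0.0, 3.9]
ee_pos: [596.3, 37.0, 53.2]
force: [-1.1, 0.6, -0.8]
ee_pos: [603.5, 36.7, 53.7]
force: [-0.2, 0.2, 0.2]
```

```bash
python3 -m crank '1 -10 0 0 0 0 0;1 0 0 2 0 0 0;1 0 0 0 0 0 0'|egrep 'pos|^force'; for k in 1 2 ; do python3 -m crank '1 0 0 1.3 0 0 0;1 0 0 0 0 0 0'|egrep 'pos|^force'; done;  python3 -c "
from h import *
im,C=see('wrist'); cv2.imwrite('pics/m0.png',im)
h=cv2.cvtColor(im,40); m=cv2.inRange(h,(5,150,120),(25,255,255)); n,l,s,c=cv2.connectedComponentsWithStats(m)
print([(s[i].tolist()) for i in range(1,n) if s[i,4]>40]); 
for y in (108,36,-36): print(y,proj(C,jw([585.3,.9,-3.15],[[0,y,75],[22,y,53]])).round().tolist())"
```

```text
ee_pos: [592.9, 37.3, 51.6]
force: [-1.1, -0.8, -1.1]
ee_pos: [593.2, 37.2, 50.3]
force: [1.5, -0.0, -0.9]
ee_pos: [593.4, 37.2, 49.3]
force: [1.0, -0.2, 1.1]
[[218, 7, 80, 84, 1421], [342, 205, 53, 36, 1818], [111, 230, 52, 11, 511]]
108 [[137.0, 241.0], [146.0, 197.0]]
36 [[255.0, 241.0], [255.0, 197.0]]
-36 [[372.0, 241.0], [363.0, 197.0]]
```

```bash
python3 -m crank '1 0 0 -30 0 0 0;1 0 0 0 0 0 0' >/dev/null; python3 -c "
from h import *
for y in(108,-36): print(y,end=' '); go(*jw([585.3,.9,-3.15],[29,y,50])[0],-3.15)"
```

```text
108 turn [-0.  -0.3  0.1] shift after [ 21.4 -71.1  31. ]
-36 turn [-0.  -0.3  0.1] shift after [21.4 72.9 31. ]
```

```bash
python3 -m crank '1 10.5 36.5 0 0 0 0;1 10.5 36.5 0 0 0 0;1 0 0 0 0 0 0;1 0 0 15 0 0 0;1 0 0 16 0 0 0;1 0 0 0 0 0 0'|egrep 'pos|^force'; for k in 1 2 3; do  python3 -m crank '1 0 0 3 0 0 0;1 0 0 0 0 0 0'|egrep 'pos|^force'; done
```

```text
ee_pos: [609.1, -35.9, 46.2]
force: [-0.5, -0.2, -0.1]
ee_pos: [610.1, -36.5, 45.1]
force: [0.4, 0.7, 1.1]
ee_pos: [611.3, -36.9, 43.2]
force: [1.0, 0.3, 4.0]
ee_pos: [613.1, -37.0, 41.0]
force: [2.8, 0.4, 6.8]
```

```bash
python3 -m crank '1 0 0 2 0 0 0;1 0 0 0 0 0 0'|egrep 'pos|^force';  python3 -m crank '1 0 0 2 0 0 0;1 0 0 0 0 0 0'|egrep 'pos|^force'
```

```text
ee_pos: [614.1, -37.1, 39.4]
force: [5.0, 0.1, 5.4]
ee_pos: [614.8, -37.2, 38.0]
force: [4.9, 0.3, 7.9]
```

```bash
python3 -m crank '1 0 0 -15 0 0 0;1 0 0 -20 0 0 0;1 -19 0 0 0 0 0;1 -19 0 0 0 0 0;1 0 0 9 0 0 0;1 0 0 4 0 0 0;1 0 0 0 0 0 0'|egrep 'pos|^force';python3 -c "
from h import *
go(*jw([585.3,.9,-3.15],[-7,-36,55])[0],-3.15)
im,C=see('wrist'); cv2.imwrite('pics/n0.png',im)
h=cv2.cvtColor(im,40); m=cv2.inRange(h,(5,150,120),(25,255,255)); n,l,s,c=cv2.connectedComponentsWithStats(m)
print([(s[i].tolist()) for i in range(1,n) if s[i,4]>40])
print(proj(C,jw([585.3,.9,-3.15],[[0,-36,75],[22,-36,53]])).round().tolist())"
```

```text
ee_pos: [572.5, -34.8, 56.9]
force: [-1.4, 0.5, 3.1]
turn [0.  0.1 0.1] shift after [ 3.9 -0.3  1.9]
[[117, 0, 81, 69, 1736], [227, 170, 55, 41, 1918], [5, 199, 69, 30, 1176], [66, 294, 32, 10, 166]]
[[253.0, 211.0], [253.0, 169.0]]
```

```bash
python3 -m crank '1 4 0 -1 0 0 0;1 0 0 0 0 0 0'|egrep 'pos|^force';python3 -m crank '1 0 0 2.5 0 0 0;1 0 0 0 0 0 0'|egrep 'pos|^force'; python3 -m crank '1 0 0 1 0 0 0;1 0 0 0 0 0 0'|egrep 'pos|^force'
```

```text
ee_pos: [577.3, -35.0, 58.0]
force: [0.3, -0.2, 0.9]
ee_pos: [576.0, -35.0, 55.2]
force: [0.2, -0.4, -0.4]
ee_pos: [576.3, -35.0, 54.7]
force: [-0.8, -0.2, 0.5]
```

```bash
python3 -m crank '1 0 0 0.8 0 0 0;1 4 0 0 0 0 0;1 4 0 0 0 0 0'|egrep 'pos|^force'; python3 -m crank '1 4 0 0 0 0 0;1 4 0 0 0 0 0;1 0 0 0 0 0 0'|egrep 'pos|^force';python3 -m crank '1 4 0 0 0 0 0;1 3 0 0 0 0 0;1 0 0 0 0 0 0'|egrep 'pos|^force'
```

```text
ee_pos: [584.1, -35.4, 54.8]
force: [-2.0, 0.5, 4.2]
ee_pos: [592.9, -35.9, 54.8]
force: [-1.3, 0.3, 5.1]
ee_pos: [600.0, -36.3, 53.8]
force: [0.6, -1.0, 2.3]
```

```bash
python3 -m crank '1 0 0 -6 0 0 0;1 -12 0 0 0 0 0;1 -12 0 0 0 0 0;1 0 0 6 0 0 0;1 0 0 0 0 0 0'|egrep 'pos|^force';  python3 -m crank '1 0 0 0.5 0 0 0;1 0 0 0 0 0 0'|egrep 'pos|^force'; python3 -c "
from h import *
im,C=see('wrist')
h=cv2.cvtColor(im,40); m=cv2.inRange(h,(5,150,120),(25,255,255)); n,l,s,c=cv2.connectedComponentsWithStats(m)
print([(s[i].tolist()) for i in range(1,n) if s[i,4]>40])"
```

```text
ee_pos: [574.8, -34.9, 53.3]
force: [-0.0, 0.6, -0.4]
ee_pos: [575.6, -34.9, 53.2]
force: [0.1, 0.2, 0.4]
[[115, 0, 82, 73, 1715], [2, 206, 69, 29, 923], [129, 302, 38, 4, 69]]
```

```bash
python3 -m crank '1 12 0 0 0 0 0;1 0 0 2 0 0 0;1 0 0 0 0 0 0'|egrep 'pos|^force'; for k in 1 2; do python3 -m crank '1 0 0 1.3 0 0 0;1 0 0 0 0 0 0'|egrep 'pos|^force'; done; python3 -m crank '1 0 0 -15 0 0 0;1 0 0 -20 0 0 0;1 0 0 0 0 0 0' >/dev/null;  python3 -c "
from h import *
go(*jw([585.3,.9,-3.15],[24,108,60])[0],-3.15)
im,C=see('wrist'); cv2.imwrite('pics/o.png',cv2.resize(im[40:260,0:340],None,fx=2.3,fy=2.3,interpolation=2))"
```

```text
ee_pos: [587.2, -35.5, 50.9]
force: [-1.0, -0.2, 0.6]
ee_pos: [587.0, -35.5, 49.9]
force: [-0.1, -0.2, 0.0]
ee_pos: [587.3, -35.6, 49.2]
force: [-0.7, -0.4, 2.7]
turn [ 0.  -0.3  0.1] shift after [  18.4 -144.3   25.8]
```

View pics/o.png

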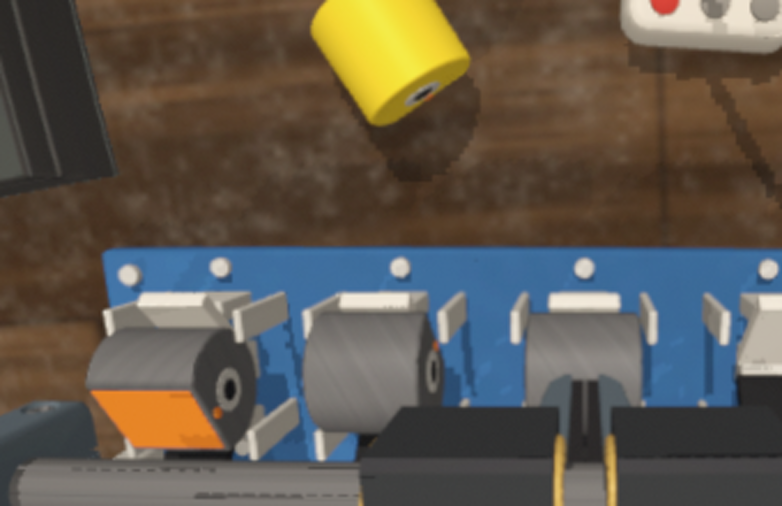

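```bash
python3 -m crank '1 2 -50 0 0 0 0;1 2 -50 0 0 0 0;1 0 -44 0 0 0 0;1 0 0 0 0 0 0;1 0 0 20 0 0 0;1 0 0 0 0 0 0'>/dev/null; python3 -c "
from h import *
go(*jw([585.3,.9,-3.15],[8,108,56])[0],-3.15)"
```

```text
turn [0.1 0.3 0.1] shift after [ 1.9 -1.5  5.8]
```

```bash
python3 -m crank '1 2 -1.5 5 0 0 0;1 0 0 1.5 0 0 0;1 0 0 0.5 0 0 0;1 0 0 0 0 0 0'|egrep 'pos|^force'; python3 -m crank '1 0 0 1 0 0 0;1 0 0 0 0 0 0'|egrep 'pos|^force'; python3 -m crank '1 4 0 0.5 0 0 0;1 4 0 0.5 0 0 0;1 0 0 0 0 0 0'|egrep 'pos|^force'
```

```text
ee_pos: [601.2, 109.3, 57.0]
force: [-0.6, -0.7, -0.1]
ee_pos: [601.0, 109.4, 55.7]
force: [0.1, -0.9, -0.0]
ee_pos: [609.5, 109.0, 54.6]
force: [0.2, 0.1, -1.0]
```

```bash
python3 -m crank '1 -8 0 -1 0 0 0;1 0 0 1 0 0 0;1 0 0 0 0 0 0'|egrep 'pos|^force'; for k in 1 2; do python3 -m crank '1 0 0 0.6 0 0 0;1 0 0 0 0 0 0'|egrep 'pos|^force'; done
```

```text
ee_pos: [600.9, 109.4, 54.7]
force: [0.4, 0.2, -0.1]
ee_pos: [601.1, 109.4, 54.0]
force: [-0.4, 0.2, 0.1]
ee_pos: [601.2, 109.4, 53.6]
force: [-0.2, 0.6, 0.6]
```

```bash
python3 -m crank '1 0 0 0.8 0 0 0;1 3 0 1.2 0 0 0;1 3 0 1.2 0 0 0;1 0 0 0 0 0 0'|egrep 'pos|^force'; python3 -m crank '1 3 0 1.5 0 0 0;1 3 0 1.5 0 0 0;1 0 0 0 0 0 0'|egrep 'pos|^force'
```

```text
ee_pos: [607.5, 109.0, 50.1]
force: [-0.1, -0.4, 2.5]
ee_pos: [613.0, 108.7, 46.9]
force: [-0.5, 0.5, 0.5]
```

```bash
python3 -m crank '1 4 0 1 0 0 0;1 4 0 1 0 0 0;1 0 0 2 0 0 0;1 0 0 0 0 0 0'|egrep 'pos|^force'; python3 -m crank '1 0 0 2 0 0 0;1 0 0 2 0 0 0;1 0 0 0 0 0 0'|egrep 'pos|^force';python3 -m crank '1 0 0 2 0 0 0;1 0 0 0 0 0 0'|egrep 'pos|^force'
```

```text
ee_pos: [622.8, 108.4, 44.0]
force: [3.4, -0.7, 3.2]
ee_pos: [624.5, 108.5, 41.2]
force: [5.1, -1.2, 5.6]
ee_pos: [625.3, 108.6, 39.6]
force: [6.0, -0.5, 8.4]
```

```bash
python3 -m crank '1 -2 0 1 0 0 0;1 -2 0 1 0 0 0;1 0 0 0 0 0 0'|egrep 'pos|^force'; python3 -m crank '1 -2 0 1 0 0 0;1 0 0 0 0 0 0'|egrep 'pos|^force'; python3 -m crank '1 0 0 -15 0 0 0;1 0 0 -20 0 0 0;1 -19 0 0 0 0 0;1 -18 0 0 0 0 0;1 0 0 10 0 0 0;1 0 0 0 0 0 0'|egrep 'pos|^force';python3 -c "
from h import *
go(*jw([585.3,.9,-3.15],[-7,108,55])[0],-3.15)
im,C=see('wrist'); cv2.imwrite('pics/p0.png',im)
h=cv2.cvtColor(im,40); m=cv2.inRange(h,(5,150,120),(25,255,255)); n,l,s,c=cv2.connectedComponentsWithStats(m)
print([(s[i].tolist()) for i in range(1,n) if s[i,4]>40])
print(proj(C,jw([585.3,.9,-3.15],[[0,108,75],[22,108,53]])).round().tolist())"
```

```text
ee_pos: [625.2, 108.8, 39.6]
force: [10.4, -0.9, 10.5]
ee_pos: [625.2, 108.9, 39.6]
force: [12.5, -2.1, 12.1]
ee_pos: [577.3, 110.5, 57.9]
force: [0.4, -0.1, -0.9]
turn [0.  0.2 0.1] shift after [7.  1.  2.9]
[[318, 0, 79, 65, 2446], [1, 161, 32, 25, 150], [229, 168, 52, 45, 2041], [60, 291, 294, 15, 2389]]
[[255.0, 206.0], [255.0, 165.0]]
```

```bash
python3 -m crank '1 0 0 -15 0 0 0;1 21.5 0.5 -5 0 0 0;1 21.5 0.5 0 0 0 0;1 0 0 0 0 0 0;1 0 0 20 0 0 0;1 0 0 10 0 0 0;1 0 0 0 0 0 0'|egrep 'pos|^force';python3 -c "
from h import *
go(*jw([585.3,.9,-3.15],[28,108,42])[0],-3.15)"
```

```text
ee_pos: [619.9, 107.3, 48.7]
force: [0.4, -0.1, 0.5]
turn [0.  0.1 0.1] shift after [-0.7  0.1  6.7]
```

```bash
python3 -m crank '1 -1.5 0 6 0 0 0;1 0 0 0 0 0 0'|egrep 'pos|^force'; for k in 1 2; do python3 -m crank '1 -1.5 0 2 0 0 0;1 0 0 0 0 0 0'|egrep 'pos|^force';done; python3 -m crank '1 -1.5 0 1.5 0 0 0;1 0 0 0 0 0 0'|egrep 'pos|^force'
```

```text
ee_pos: [619.8, 107.5, 43.6]
force: [0.9, 1.0, 0.8]
ee_pos: [619.7, 107.6, 42.9]
force: [1.3, -0.4, 5.3]
ee_pos: [619.8, 107.8, 42.6]
force: [2.0, -0.7, 10.8]
ee_pos: [619.9, 107.8, 42.4]
force: [3.9, -1.4, 14.4]
```

```bash
python3 -m crank '1 4 0 0 0 0 0;1 4 0 0 0 0 0;1 0 0 -20 0 0 0;1 0 0 -20 0 0 0;1 -20 0 0 0 0 0;1 -20 0 0 0 0 0;1 0 0 10 0 0 0;1 0 0 0 0 0 0'|egrep 'pos|^force';python3 -c "
from h import *
go(*jw([585.3,.9,-3.15],[-8,108,56])[0],-3.15)"
```

```text
ee_pos: [582.7, 109.2, 66.4]
force: [0.9, -0.4, -0.6]
turn [0.  0.1 0.1] shift after [ 0.5  0.  10.4]
```

```bash
python3 -m crank '1 0 0 10 0 0 0;1 0 0 0 0 0 0;1 0 0 0 0 0 0'|egrep 'pos|^force'; for k in 1 2 3; do python3 -m crank '1 0 0 0.8 0 0 0;1 0 0 0 0 0 0'|egrep 'pos|^force';done
```

```text
ee_pos: [583.3, 109.3, 57.6]
force: [-0.8, -0.9, 0.1]
ee_pos: [583.1, 109.4, 57.1]
force: [-0.5, 0.6, 0.3]
ee_pos: [583.0, 109.4, 56.2]
force: [-0.3, -0.1, 0.6]
ee_pos: [583.0, 109.4, 55.3]
force: [0.3, 0.8, -0.3]
```

```bash
for k in 1 2 ; do python3 -m crank '1 0 0 0.8 0 0 0;1 0 0 0 0 0 0'|egrep 'pos|^force';done; python3 -m crank '1 0 0 0.8 0 0 0;1 4 0 0 0 0 0;1 4 0 0 0 0 0'|egrep 'pos|^force'; python3 -m crank '1 4 0 0 0 0 0;1 4 0 0 0 0 0;1 0 0 0 0 0 0'|egrep 'pos|^force';python3 -m crank '1 4 0 0 0 0 0;1 3 0 0 0 0 0;1 0 0 0 0 0 0'|egrep 'pos|^force'
```

```text
ee_pos: [583.1, 109.4, 54.6]
force: [-1.0, 0.4, -0.3]
ee_pos: [583.2, 109.4, 54.3]
force: [-1.0, -0.2, 5.1]
ee_pos: [590.2, 109.2, 54.7]
force: [-2.4, -0.3, 10.4]
ee_pos: [599.3, 108.7, 54.7]
force: [-3.8, 0.5, 10.9]
ee_pos: [607.3, 108.3, 53.8]
force: [0.9, 0.9, 4.9]
```

Stroke done (z rises 54.3→54.7 as it rolled round). Repeat from −8 and feel for the drop.

```bash
python3 -m crank '1 0 0 -7 0 0 0;1 -12 0 0 0 0 0;1 -12 0 0 0 0 0;1 0 0 6 0 0 0;1 0 0 0 0 0 0'|egrep 'pos|^force';  python3 -m crank '1 0 0 0.7 0 0 0;1 0 0 0 0 0 0'|egrep 'pos|^force'; python3 -c "
from h import *
im,C=see('wrist')
h=cv2.cvtColor(im,40); m=cv2.inRange(h,(5,150,120),(25,255,255)); n,l,s,c=cv2.connectedComponentsWithStats(m)
print([(s[i].tolist()) for i in range(1,n) if s[i,4]>40])
print(proj(C,jw([585.3,.9,-3.15],[[0,108,75],[22,108,53]])).round().tolist())"
```

```text
ee_pos: [582.0, 109.4, 56.7]
force: [-4.3, -0.6, 16.6]
ee_pos: [582.5, 109.4, 56.6]
force: [-4.2, -1.5, 19.7]
[[317, 0, 78, 72, 2626], [0, 169, 20, 24, 69], [58, 290, 296, 16, 3392]]
[[254.0, 214.0], [254.0, 173.0]]
```

```bash
python3 -m crank '1 0 0 -4 0 0 0;1 10 0 0 0 0 0;1 0 0 2 0 0 0;1 0 0 0 0 0 0'|egrep 'pos|^force'; for k in 1 2 3; do python3 -m crank '1 0 0 1.5 0 0 0;1 0 0 0 0 0 0'|egrep 'pos|^force';done
```

```text
ee_pos: [591.5, 108.8, 54.2]
force: [-0.1, -0.4, -0.2]
ee_pos: [591.7, 108.9, 53.4]
force: [-0.4, -0.3, -0.1]
ee_pos: [591.9, 108.9, 52.2]
force: [-0.1, -0.1, 0.1]
ee_pos: [591.9, 108.9, 50.7]
force: [-0.3, 0.2, -0.7]
```

```bash
python3 -m crank '1 0 0 1 0 0 0;1 0 0 0.8 0 0 0;1 0 0 0 0 0 0'|egrep 'pos|^force'; python3 -m crank '1 0 0 -30 0 0 0;1 -10 20 -40 0 0 0;-1 -30 40 -40 0 0 0;-1 -30 30 -30 0 0 0;-1 0 0 0 0 0 0;-1 0 0 0 0 0 0;-1 0 0 0 0 0 0'; python3 -c "
from h import *
im,C=see('wrist'); cv2.imwrite('pics/r0.png',im)
q=[585.3,.9,-3.15]
b=cv2.resize(im[20:230,70:430],None,fx=2.2,fy=2.2,interpolation=2)
for y in (108,36,-36):
  for X,c in (([5.7,y,69.5],(0,0,255)),([5.7+22,y,47.5],(0,255,0)),([-28,y,81],(255,0,255))):
    u=((proj(C,jw(q,X))[0]-[70,20])*2.2).astype(int); cv2.circle(b,tuple(map(int,u)),3,c,-1)
cv2.imwrite('pics/r.png',b)
print(find('roller_a','wrist'))"
```

```text
ee_pos: [592.1, 108.9, 49.3]
force: [-0.6, -0.0, 2.3]
time_s: 60.45
ee_pos: [518.2, 24.4, 186.7]
ee_rot: [180.0, 0.1, -3.0]
force: [-0.1, -0.2, 0.5]
gripper_width: 47.6
gripper_force: 0.0
[([592.0, 35.0, 66.0], 0.94), ([587.0, -34.0, 70.0], 0.78), ([697.0, 28.0, 29.0], 0.76), ([600.0, 107.0, 62.0], 0.63)]
```

View pics/r.png

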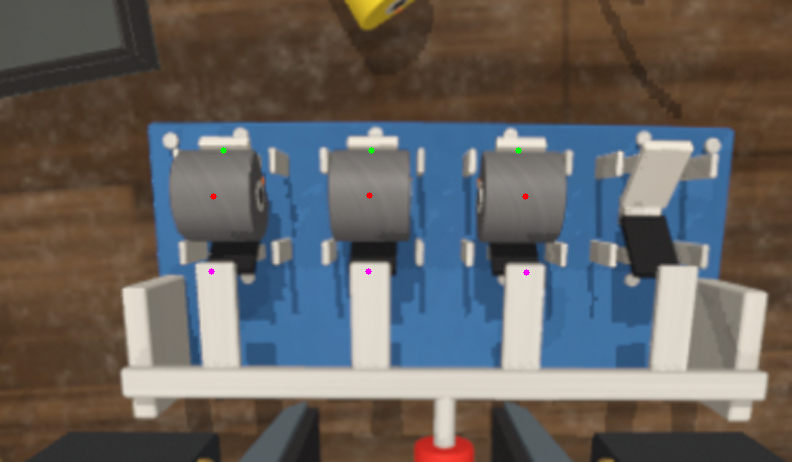

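```bash
python3 -c "
from h import *
q=[585.3,.9,-3.15]
D=Rot.from_euler('xyz',[180,0,-3.1],degrees=True)
for P,o in (((np.array([536.5,31.5,177.3]),D),160.9),((np.array([527.7,10.8,206.3]),Rot.from_euler('xyz',[180,0,0],degrees=True)),0),(pose(),139.5)):
  C=cam('wrist',P)
  print([(x,proj(C,jw(q,[x,36,81])).round(1).tolist()) for x in (4,-24,-28)],proj(C,jw(q,[30,36,51])),proj(C,jw(q,[45,160,12])),o)
go(*jw([585.3,.9,-3.15],[-127,0,60])[0],-3.15)
"
```

```text
[(4, [[245.2, 129.9]]), (-24, [[245.4, 158.9]]), (-28, [[245.4, 162.9]])] [[245.88914785 103.10812763]] [[140.62869319  91.80405003]] 160.9
[(4, [[229.0, 119.7]]), (-24, [[228.1, 146.4]]), (-28, [[227.9, 150.1]])] [[232.05878901  95.78599179]] [[136.21607606  80.62015709]] 0
[(4, [[237.1, 110.6]]), (-24, [[237.4, 139.4]]), (-28, [[237.4, 143.4]])] [[238.41288156  85.70285008]] [[135.6730691   76.34708922]] 139.5
turn [0.  0.1 0.1] shift after [-58.7  19.7 126.8]
```

```bash
python3 -m crank '-0.2 -29 10 40 0 0 0;-0.2 -29 9 40 0 0 0;-0.2 0 0 25 0 0 0;-0.2 0 0 0 0 0 0;-0.2 0 0 0 0 0 0'; python3 -c "
from h import *
go(*jw([585.3,.9,-3.15],[-126,0,38])[0],-3.15)
im,C=see('wrist')
m=cv2.inRange(cv2.cvtColor(im,40),(0,150,80),(4,255,255))|cv2.inRange(cv2.cvtColor(im,40),(174,150,80),(180,255,255))
ys,xs=np.nonzero(m[:260,200:300]);print(xs.min()+200,xs.max()+200,ys.min(),ys.max())
t=np.radians(np.arange(0,360,10))
for x in (-122,-126):
  u=proj(C,jw([585.3,.9,-3.15],[[x+a,15*np.cos(k),76+15*np.sin(k)] for a in(-10,10) for k in t])); print(x,u.min(0),u.max(0))"
```

```text
time_s: 61.18
ee_pos: [460.5, 8.1, 83.7]
ee_rot: [-180.0, -0.1, -3.0]
force: [-0.3, -0.1, 0.5]
gripper_width: 54.7
gripper_force: 0.0
turn [-0.  -0.1  0.1] shift after [-1.   0.3 45.7]
233 274 194 230
-122 [232.5363734  191.02013231] [275.34602884 231.23213612]
-126 [232.62784583 196.16072564] [275.23257591 236.78051876]
```

```bash
python3 -m crank '-0.2 1 0 23 0 0 0;-0.2 0 0 23 0 0 0;-0.2 0 0 0 0 0 0;1 0 0 0 0 0 0;1 0 0 0 0 0 0;1 0 0 0 0 0 0;1 0 0 0 0 0 0;1 0 0 0 0 0 0;1 0 0 0 0 0 0' 35;  python3 -m crank '1 -3 0 0 0 0 0;1 -2 0 0 0 0 0;1 0 0 0 0 0 0'; python3 -m crank '1 -2 0 0 0 0 0;1 0 0 0 0 0 0;1 0 0 0 0 0 0;1 0 0 0 0 0 0;1 0 0 0 0 0 0'
```

```text
time_s: 62.35
ee_pos: [460.9, 8.3, 37.8]
ee_rot: [-179.9, -0.1, -3.1]
force: [-0.9, 4.8, 5.6]
gripper_width: 29.1
gripper_force: 35.0
time_s: 62.72
ee_pos: [458.0, 8.5, 37.9]
ee_rot: [-179.9, -0.4, -3.1]
force: [4.9, 4.1, 1.0]
gripper_width: 29.1
gripper_force: 35.0
time_s: 63.35
ee_pos: [458.1, 8.5, 37.9]
ee_rot: [-179.9, -0.6, -3.1]
force: [8.0, 3.5, -3.0]
gripper_width: 29.0
gripper_force: 35.0
```

At the stop (force rises, position holds). Now push home, watching for a strike.

```bash
python3 -m crank '1 4 0 0 0 0 0;1 5 0 0 0 0 0;1 5 0 0 0 0 0;1 5 0 0 0 0 0;1 0 0 0 0 0 0'|egrep 'pos|force'; python3 -m crank '1 5 0 0 0 0 0;1 5 0 0 0 0 0;1 4 0 0 0 0 0;1 0 0 0 0 0 0'|egrep 'pos|force'; python3 -m crank '1 3 0 0 0 0 0;1 0 0 0 0 0 0'|egrep 'pos|force'
```

```text
ee_pos: [471.9, 7.7, 37.9]
force: [-2.0, 5.0, 8.2]
gripper_force: 35.0
ee_pos: [485.7, 6.9, 37.8]
force: [-2.2, 4.1, 8.7]
gripper_force: 35.0
ee_pos: [488.4, 6.7, 37.9]
force: [-3.3, 3.8, 8.7]
gripper_force: 35.0
```

Travel 30.3 mm so far; 32 expected.

```bash
python3 -m crank '1 3 0 0 0 0 0;1 0 0 0 0 0 0'|egrep 'pos|force'; python3 -m crank '1 2 0 0 0 0 0;1 0 0 0 0 0 0;1 0 0 0 0 0 0'|egrep 'pos|force'
```

```text
ee_pos: [489.6, 6.6, 37.8]
force: [-7.1, 4.7, 13.4]
gripper_force: 35.0
ee_pos: [489.4, 6.6, 37.8]
force: [-11.3, 4.4, 17.3]
gripper_force: 35.0
```

```bash
python3 -m crank '-0.1 0 0 0 0 0 0;-0.1 0 0 0 0 0 0;-0.1 0 0 0 0 0 0;-0.1 0 0 -30 0 0 0;-0.1 0 0 -45 0 0 0;-0.1 -20 0 -50 0 0 0;-0.1 -10 0 -40 0 0 0;-0.1 0 0 0 0 0 0;-0.1 0 0 0 0 0 0;-0.1 0 0 0 0 0 0'; python3 -c "
from h import *
im,C=see('wrist'); cv2.imwrite('pics/s0.png',im)
q=[585.3,.9,-3.15]
hs=cv2.cvtColor(im,40)
m=cv2.inRange(hs,(0,150,80),(4,255,255))|cv2.inRange(hs,(174,150,80),(180,255,255))
ys,xs=np.nonzero(m);print('knob',xs.min(),xs.max(),ys.min(),ys.max())
t=np.radians(np.arange(0,360,10))
for x in (-90,-94,-98):
  u=proj(C,jw(q,[[x+a,15*np.cos(k),76+15*np.sin(k)] for a in(-10,10) for k in t])); print(x,u.min(0),u.max(0))
o=cv2.inRange(hs,(5,150,120),(18,255,255)); n,l,s,c=cv2.connectedComponentsWithStats(o); print([s[i].tolist() for i in range(1,n) if s[i,4]>30])
for y in(108,36,-36):
  print(y,proj(C,jw(q,[5.7,y,69.5])).round(),proj(C,jw(q,[4,y,81])).round())
  for x in (0,4,8):
    u=proj(C,jw(q,[x,y,81]))[0].astype(int); print(x,im[u[1],u[0]].tolist(),end=' ')
print(find('roller_a','wrist'))"
```

```text
time_s: 66.6
ee_pos: [463.5, 7.5, 200.5]
ee_rot: [180.0, 0.2, -3.1]
force: [-0.0, -0.1, 0.0]
gripper_width: 50.1
gripper_force: 0.0
knob 240 267 143 164
-90 [239.41172459 138.84722086] [267.66919872 160.89846671]
-94 [239.44929067 142.46529724] [267.62366005 164.74395316]
-98 [239.48691366 146.06388954] [267.57812606 168.56572042]
[[0, 99, 19, 20, 67], [22, 140, 11, 20, 45], [35, 180, 7, 19, 34], [2, 189, 7, 14, 37]]
108 [[149.  56.]] [[145.  56.]]
0 [207, 218, 224] 4 [126, 132, 137] 8 [122, 126, 130] 36 [[218.  55.]] [[217.  55.]]
0 [215, 225, 231] 4 [127, 132, 137] 8 [125, 129, 133] -36 [[289.  55.]] [[290.  55.]]
0 [216, 227, 232] 4 [117, 121, 125] 8 [127, 131, 136] [([595.0, 30.0, 67.0], 0.97), ([602.0, 101.0, 64.0], 0.97), ([591.0, -30.0, 69.0], 0.83)]
```

```bash
python3 -c "
from workcell import env
print(env.job_done())"
```

```text
the job is handed in; nothing more can be done
None
```

I seated the three rollers present in rests 1–3 with their flats on the white walls, pushed the knob fully home over them and handed the job in at about 67 s; no verdict was returned.

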